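Draw the finished solder pallet out of the soldering station

TASK

The board on the dark solder pallet is finished: press down on the pallet's orange finger pad, pull the pallet out from under the soldering head toward you until it rests against the blue front stop, then pick it up and lay it flat in the steel cooling tray without dropping it. Press just hard enough to pull it past its spring catch, never with more than 20 N; keep off the freshly soldered board and leave the soldering head, snips, solder reel and tip cleaner alone.

Things in the scene. Friction and masses are not known exactly. Their poses are not given: they have to be found in the camera images.
- bed: Fixed aluminium T-slot bed of the soldering station, 350 (x) x 220 (y) x 30 mm high; origin at the centre of its underside on the bench, x along the guideway away from the robot, z up. Along the guideway's centre line (y = -15 mm) two white low-friction slide strips (friction about 0.2, top 32 mm above the bench) carry the pallet from end to end.
- rail_front (a point): Front end of the guideway's two side rails, on its centre line at the height of the strips (32 mm above the bench); bed axes. The rails (14 mm wide, 64.5 mm apart inside, tops 50 mm above the bench) run from here 187 mm along the bed's +x; in front of it there are only the strips.
- plunger (a joint): Spring ball plunger in the bed's +y rail, 102 mm behind the rails' front end; value in m, 0 = ball fully out, grows to about 0.002 to 0.005 as it is pushed back. At the start the ball sits in a notch in the pallet's side; it takes a pull of about 6 to 10 N to get the pallet past it, after that it slides with 2 to 6 N.
- iron_tip (a point): Tip of the soldering iron, 65 mm above the bench, pointing down at the board. Above it the white head block, 36 mm square, 145 to 215 mm above the bench; its column stands 73 mm to the bed's -y and carries a grey controller, up to 295 mm above the bench, which begins 8 mm behind the tip. All fixed to the bed, axes as the bed.
- stop_face (a point): Middle of the rear face of the blue front stop on the bed (a bar 70 mm wide, top 42 mm above the bench); 37 mm above the bench, bed axes. The pallet's front edge comes to rest on this face; the pallet's centre is then 70 mm along the bed's +x from it.
- pad_top (a point): Centre of the top face of the orange silicone finger pad (36 x 46 mm, 3 mm thick, firm) at the pallet's front; 13 mm above the pallet's underside, 50 mm from its centre toward its front (-x). Pallet axes. At the start 5 mm below the rails' tops. Its friction on fingertips is about 0.7 to 1: to get past the plunger they must press with 10 to 15 N throughout the pull, or they slip.
- pallet_mid (a point): Centre, half-way up, of the dark solder pallet, a loose plate 140 (x) x 62 (y) x 10 mm, 0.25 to 0.5 kg; -x end is its front, z up. Starts 147 mm short of the stop. On top: finger pad in front, and the green board (72 x 44 mm) from 14 mm in front of the centre to 58 mm behind it, parts up to 20 mm above the pallet's underside. Out of the rails it can be gripped across its long sides.
- tray_in (a point): Centre of the inner floor of the fixed steel cooling tray, 206 (x) x 166 (y) mm outside, walls 3 mm thick with tops 20 mm above the bench, floor 3 mm above the bench.
- snips: Loose red-handled snips, 150 mm long, 8 mm thick, lying on the bed beside the +y rail; origin under its middle. Not to be moved.
- reel: Loose reel of solder lying on its flange, 60 mm across, 38 mm high, on the bench in front of the tray (robot side); origin at the centre of its underside. Not to be moved.
- cleaner: Loose tip cleaner, black pot with brass wool, 68 mm across, 44 mm high, on the bench in front of the tray (robot side); origin at the centre of its underside. Not to be moved.

How it is judged:
On the way:
1. the pallet has been drawn along the bed until its front edge is within 4 mm of the front stop, with the fingers pressing on its finger pad (x of pallet_mid in the frame of stop_face below 0.074 m and z of pallet_mid in the frame of stop_face below 0.004 m and contact force between the fingers and grip_pad above 0.5 N), for 0.1 s.
At the end, for the whole second after the job is handed in: The pallet lies flat (within 0.06 rad) on the floor of the cooling tray, right way up, its centre within 60 mm of the tray's centre, at rest and released (horizontal distance between pallet_mid and tray_in below 0.06 m and z of pallet_mid in the frame of tray_in below 0.009 m and angle between pallet_mid's own z axis and vertical below 0.06 rad and linear speed of pallet below 0.01 m/s); the robot touches nothing.
It fails at once if the fingers press on the pallet's finger pad with more than 20 N (contact force between the fingers and grip_pad above 20 N).
It fails at once if the robot touches the soldered board (more than 0.5 N) (contact force between any of the fingers, the arm and board above 0.5 N).
It fails at once if the pallet is dropped or flung: it moves faster than 0.35 m/s with no finger on it (linear speed of pallet above 0.35 m/s and contact force between the fingers and pallet below 0.05 N).
It fails at once if the robot knocks against the soldering head (more than 3 N) (contact force between any of the fingers, the arm and head above 3 N).
It fails at once if the snips, the solder reel or the tip cleaner are moved by more than 15 mm (distance of any of snips, reel, cleaner from where it was at the start of the episode above 0.015 m).
It also fails if it takes over 72 s, if anything falls off the work surface, if the arm or the gripper's body presses on something with over 40 N, if the wrist force passes 120 N, or if a joint passes its speed limit or range.

ROBOT

A 7-joint arm with a two-finger parallel gripper is mounted at the origin on the work surface. World frame = base frame: x ahead of the robot, y to its left, z up, the work surface at z = 0. Lengths are in m, angles in rad, forces in N, time in s.
With the tool pointing down it reaches from about 0.4 to 0.85 m from the base axis. Payload 10.4 kg.
Tool frame: the origin (TCP) lies where the fingers leave the gripper's body, on its centre line; the fingertips stand 70 mm ahead of it and the grasp point (between the pads) lies r.grip_depth ahead of it (r.grip_depth is the distance from the TCP to the grasp point, in m); z points along the fingers, y is the direction in which the jaws open and shut (so a half turn about z gives the same grasp; the last joint's range is limited). The gripper opens to 87 mm and grips with 3 to 60 N. Pads are 19 mm wide; open, the fingers measure 117 mm over their backs; the gripper's body (75 mm by 190 mm) begins 51 mm behind the grasp point.
Start: joints at [-0.023, 0.332, -0.065, 1.46, 0.022, 1.35, -0.088], TCP at [0.625, 0, 0.292] pointing down, gripper open.
Joint ranges: [-2.6, 2.6], [-0.5, 2.12], [-1.47, 1.34], [0.16, 2.42], [-1.27, 4.41], [0.06, 2.06], [-2.6, 2.6]. Speed limits (rad/s): [2.22, 2.22, 2.79, 2.79, 3.14, 3.14, 3.14].

INTERFACE

Orientations are given as a unit quaternion [x, y, z, w].
In Python, from bench import monitor, viewer, workorder, nets, r gives the robot as it stands.
- The arm moves only by the tool drive_tool, never from a script. Its argument "plan" is a list of rows, each an object of numbers: "rx", "ry", "rz": the turn, a rotation vector about the tool's x, y, z in units of 360 degrees (1.0 is 360 degrees); "x", "y", "z": the shift along the tool's x, y, z in units of 1000 mm (1.0 is 1000 mm); "fingers": the opening, from 0 (shut) to 1 (fully open). In form: [{"rx": .., "ry": .., "rz": .., "x": .., "y": .., "z": .., "fingers": ..}, ...]. A call has 1 to 12 rows; each row is the pose to reach, as a shift and turn from the pose commanded when the call began, along the tool's axes at that moment, turning the shorter way round; what a row does not reach only later rows make up. A row lasts 1/8 s, in which the tool goes at most 62.5 mm and 10.7 degrees, less where a joint would pass 70% of its speed; a pose out of reach is approached as far as the arm can. A call with a number of a shift or a turn outside -1 to 1 is refused whole. A call with a gripper value outside its range is refused whole. The fingers move at their own pace and stop on an object; "squeeze" is the grip in N (left out, the last holds). Time passes only in rows, so rows that repeat a pose let the fingers close. It gives the time, the measured TCP pose, the force and the opening at its end, in the units of the state.
- monitor.read_state(): the state, without advancing time (a new reading comes with each control period).
- viewer.camera(name): name is "scene" or "side" or "wrist"; returns a dict with "color" (400x640x3 uint8, red, green, blue), "depth" (400x640 float32, m along the optical axis (not along the pixel's ray), 0 where there is no reading), "camera_matrix" (3x3 intrinsics, pixels), "xyz" and "rotation" of the camera in the world. Camera axes: x right, y down, z forward; pixel columns grow to the right and rows downward; lengths in m; the calibration is good to about 2 mm. A picture is of the moment at which its call begins.
- workorder.close_job(): hands the job in, once; it reports no verdict.
Trained networks look in the newest picture that a camera, given by its name, has taken for a name from the list of things; names that differ only in an ending like _2 or _b are one class to them, and where a whole thing is asked for, a point or a joint stands for the part that bears it (a point fixed in the world has none). Each returns a list of dicts, best first, with "confidence" (0 to 1); they miss things now and then, are a little off and sometimes report something else, mostly with a low value. They report only what shows in the picture. A call takes as long as a camera call.
- nets.find_in(label, camera): "centre" ([x, y, z] in m, in world coordinates, good to about 4 mm: the middle of the surface that is visible of it).
- nets.regions_of(label, camera): "region" (400x640 bool, what is visible of it).
The state is a dict: "time": time; "joint_positions": joint angles; "joint_vel": joint speeds; "joint_torque": joint torques, N m; "ee_pos": TCP position; "eef_rot": TCP orientation; "ft_force": force on the tool from outside, world axes, zero at the start; "torque": the same for the moment, N m; "width": finger opening in m.
Only numpy, scipy, OpenCV 4.12 (cv2) and the standard library are available. Lean on these libraries where they do the work, as an engineer would, in place of code of your own. Each camera call takes 0.05 s, during which the arm holds its last target.

## Working session

There is one attempt and no reset: what is moved stays moved. The work goes in short steps, Python scripts to look and compute and a tool call to move; the robot and the scene stay as the last step left them, time stands still between calls to the robot, and variables do not carry over. Pictures are saved under pics/ and viewed, and the job is handed in when it is done.

Besides the shell and the picture viewer there is one more tool, called after "Emit:" by a JSON object that holds its "api" and its "payload". drive_tool: Moves the arm, as the interface text tells. Its arguments: {"type":"object","properties":{"plan":{"type":"array","items":{"type":"object","properties":{"rx":{"type":"number","minimum":-1,"maximum":1},"ry":{"type":"number","minimum":-1,"maximum":1},"rz":{"type":"number","minimum":-1,"maximum":1},"x":{"type":"number","minimum":-1,"maximum":1},"y":{"type":"number","minimum":-1,"maximum":1},"z":{"type":"number","minimum":-1,"maximum":1},"fingers":{"type":"number"}}}},"squeeze":{"type":"number"}},"required":["plan"]}

```bash
ls; mkdir -p pics; python3 - <<'E'
from bench import monitor, viewer, nets, r
import cv2
print(r.grip_depth); s=monitor.read_state(); print({k:(v if not hasattr(v,'round') else v) for k,v in s.items()})
for n in ["scene","side"]:
    c=viewer.camera(n); cv2.imwrite(f"pics/{n}0.png",c["color"][:,:,::-1]); print(n,c["xyz"])
    for l in ["bed","rail_front","iron_tip","stop_face","pad_top","pallet_mid","tray_in","snips","reel","cleaner"]:
        print(l,[(x["centre"],round(x["confidence"],2)) for x in nets.find_in(l,n)[:2]])
E
```

```text
pics
0.051
{'time': 0.0, 'joint_positions': array([-0.02256864,  0.33286193, -0.06474567,  1.46098892,  0.02159714,
        1.34991225, -0.08850425]), 'joint_vel': array([-0.00235724,  0.00165047, -0.0002561 ,  0.0012486 , -0.00087828,
        0.00041077, -0.00032298]), 'joint_torque': array([-1.20520472e-04, -6.23245955e+01,  2.44190963e-02, -3.89891267e+01,
       -6.13984605e-02,  3.97891912e-02,  1.87085252e-04]), 'ee_pos': array([6.24687439e-01, 4.80147964e-06, 2.91437474e-01]), 'eef_rot': array([ 7.07096361e-01,  7.07116816e-01, -5.39947544e-04, -5.02154236e-04]), 'ft_force': array([ 0.49071014,  0.11165542, -1.19547025]), 'torque': array([ 0.00103697,  0.00359242, -0.02301086]), 'width': 0.08748230867285824}
scene [ 0.468284   -0.32021038  0.71303728]
bed [([0.6522, -0.2116, 0.0389], 0.97)]
rail_front [([0.6493, -0.2071, 0.0402], 0.72), ([0.6231, -0.1677, 0.0425], 0.42)]
iron_tip [([0.6531, -0.2071, 0.0379], 0.82)]
stop_face [([0.6518, -0.2097, 0.0365], 0.61)]
pad_top [([0.6219, -0.1695, 0.0439], 0.67)]
pallet_mid [([0.6213, -0.1666, 0.0447], 0.91)]
tray_in [([0.5764, 0.162, 0.0022], 0.79), ([0.6479, -0.2139, 0.0371], 0.43)]
snips [([0.6171, -0.0778, 0.0387], 0.86)]
reel [([0.4691, 0.2506, 0.0405], 0.8), ([0.4691, 0.1294, 0.0379], 0.5)]
cleaner [([0.4697, 0.1293, 0.0371], 0.59)]
side [0.39080171 0.61595552 0.54560565]
bed []
rail_front [([0.576, -0.1208, 0.0335], 0.67), ([0.6167, -0.0682, 0.0355], 0.46)]
iron_tip [([0.5743, -0.1237, 0.0353], 0.64), ([0.4677, 0.269, 0.0366], 0.47)]
stop_face [([0.5783, -0.1261, 0.0307], 0.75)]
pad_top [([0.6227, -0.166, 0.0441], 0.88)]
pallet_mid [([0.6196, -0.1669, 0.0443], 0.89)]
tray_in [([0.6206, 0.2047, 0.0026], 0.82)]
snips [([0.6185, -0.0689, 0.0358], 0.96)]
reel [([0.4694, 0.2642, 0.0361], 0.9), ([0.5756, -0.1226, 0.0296], 0.46)]
cleaner [([0.4701, 0.1599, 0.0422], 0.89)]
```

View pics/scene0.png

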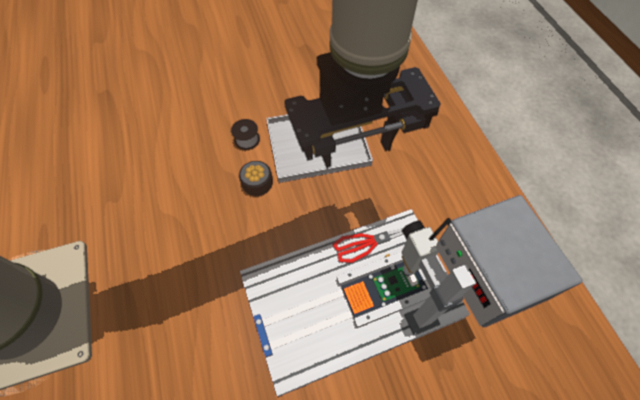

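View pics/side0.png

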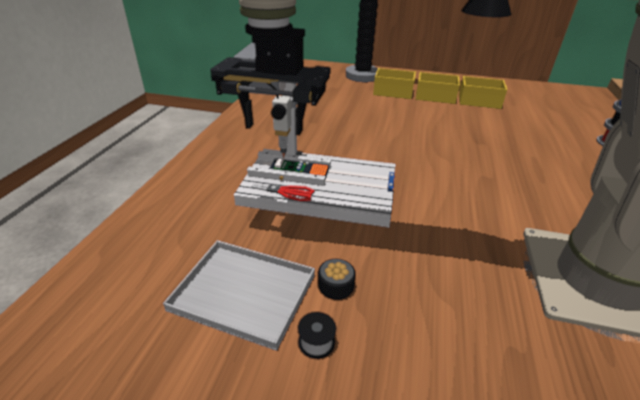

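The scene view shows the orange pad at about (358,295), the blue stop at (262,335), the board at (398,282), and the snips at (355,247). The tray is at (320,148), with the reel at (245,133) and the cleaner at (256,177). I'll measure these from depth next.

```bash
cat > h.py <<'E'
import numpy as np, cv2
from bench import monitor, viewer, nets, r
def cloud(c):
    K=c["camera_matrix"]; d=c["depth"]; v,u=np.mgrid[:400,:640]
    P=np.stack([(u-K[0,2])/K[0,0]*d,(v-K[1,2])/K[1,1]*d,d],-1)
    W=P@np.array(c["rotation"]).T+np.array(c["xyz"]); W[d<=0]=np.nan
    return W
def masks(c):
    h=cv2.cvtColor(c["color"],cv2.COLOR_RGB2HSV); H,S,V=h[...,0],h[...,1],h[...,2]
    return h
E
python3 - <<'E'
from h import *
for n in ["scene","side"]:
    c=viewer.camera(n); W=cloud(c); h=masks(c); H,S,V=h[...,0],h[...,1],h[...,2]
    X,Y,Z=W[...,0],W[...,1],W[...,2]
    inb=(X>.35)&(X<.95)&(Y>-.4)&(Y<.0)&(Z>.02)&(Z<.06)
    for nm,m in [("pad",(H>3)&(H<18)&(S>190)&(V>150)&inb&(X<.68)),("blue",(H>100)&(H<125)&(S>120)&inb),("green",(H>50)&(H<90)&(S>80)&inb)]:
        m=cv2.morphologyEx(m.astype(np.uint8),cv2.MORPH_OPEN,np.ones((2,2)))>0
        p=W[m]; p=p[~np.isnan(p[:,0])]
        if len(p)<5: print(n,nm,len(p)); continue
        rc=cv2.minAreaRect(p[:,:2].astype(np.float32)*1000)
        print(n,nm,len(p),np.median(p,0).round(4),p.min(0).round(3),p.max(0).round(3),rc)
    # bed top
    m=(Z>.024)&(Z<.036)&(X>.35)&(Y<0)&(Y>-.4)&(S<60)
    k,l,st,_=cv2.connectedComponentsWithStats(m.astype(np.uint8)); i=1+np.argmax(st[1:,4])
    p=W[l==i]; print(n,"bed",len(p),cv2.minAreaRect(p[:,:2].astype(np.float32)*1000),np.median(p[:,2]))
    m=(Z>.047)&(Z<.055)&(X>.5)&(Y<-.1)&(Y>-.25)&(S<60); p=W[m]
    print(n,"rails",len(p),p.min(0).round(3),p.max(0).round(3))
    m=(X>.4)&(Y>.03)&(Y<.4)&(Z<.03)&(S<50)&(V>90)
    k,l,st,_=cv2.connectedComponentsWithStats(m.astype(np.uint8)); i=1+np.argmax(st[1:,4])
    p=W[l==i]; print(n,"tray",len(p),cv2.minAreaRect(p[:,:2].astype(np.float32)*1000),np.median(p,0),p[:,2].max())
    im=c["color"][:,:,::-1]
    y0,x0=(180,220) if n=="scene" else (120,200)
    cv2.imwrite(f"pics/{n}1.png",cv2.resize(im[y0:y0+200,x0:x0+266],None,fx=3,fy=3,interpolation=cv2.INTER_CUBIC))
E
```

```text
Traceback (most recent call last):
  File "h.py", line 6, in cloud
    W=P@np.array(c["rotation"]).T+np.array(c["xyz"]); W[d<=0]=np.nan
      ~^~~~~~~~~~~~~~~~~~~~~~~~~~
ValueError: matmul: Input operand 1 has a mismatch in its core dimension 0, with gufunc signature (n?,k),(k,m?)->(n?,m?) (size 4 is different from 3)
```

Rotation comes back as a quaternion, so I'll convert it.

```bash
sed -i 's/np.array(c\["rotation"\]).T/Rotation.from_quat(c["rotation"]).as_matrix().T/; 1a from scipy.spatial.transform import Rotation' h.py
cat > m.py <<'E'
from h import *
import sys
tag=sys.argv[1]
for n in ["scene","side"]:
    c=viewer.camera(n); W=cloud(c); h=masks(c); H,S,V=h[...,0],h[...,1],h[...,2]
    X,Y,Z=W[...,0],W[...,1],W[...,2]
    inb=(X>.35)&(X<.95)&(Y>-.4)&(Y<.0)&(Z>.02)&(Z<.06)
    for nm,m in [("pad",(H>3)&(H<18)&(S>190)&(V>150)&inb&(X<.68)),("blue",(H>100)&(H<125)&(S>120)&inb),("green",(H>50)&(H<90)&(S>80)&inb)]:
        m=cv2.morphologyEx(m.astype(np.uint8),cv2.MORPH_OPEN,np.ones((2,2)))>0
        p=W[m]; p=p[~np.isnan(p[:,0])]
        if len(p)<5: print(n,nm,len(p)); continue
        rc=cv2.minAreaRect(p[:,:2].astype(np.float32)*1000)
        print(n,nm,len(p),np.median(p,0).round(4),p.min(0).round(3),p.max(0).round(3),rc)
    m=(Z>.024)&(Z<.036)&(X>.35)&(Y<0)&(Y>-.4)&(S<60)
    k,l,st,_=cv2.connectedComponentsWithStats(m.astype(np.uint8)); i=1+np.argmax(st[1:,4])
    p=W[l==i]; print(n,"bed",len(p),cv2.minAreaRect(p[:,:2].astype(np.float32)*1000),np.median(p[:,2]))
    m=(Z>.047)&(Z<.055)&(X>.5)&(Y<-.1)&(Y>-.25)&(S<60); p=W[m]
    print(n,"rails",len(p),p.min(0).round(3),p.max(0).round(3))
    m=(X>.4)&(Y>.03)&(Y<.4)&(Z<.03)&(S<50)&(V>90)
    k,l,st,_=cv2.connectedComponentsWithStats(m.astype(np.uint8)); i=1+np.argmax(st[1:,4])
    p=W[l==i]; print(n,"tray",len(p),cv2.minAreaRect(p[:,:2].astype(np.float32)*1000),np.median(p,0),p[:,2].max())
    im=c["color"][:,:,::-1]
    y0,x0=(180,220) if n=="scene" else (120,200)
    cv2.imwrite(f"pics/{n}{tag}.png",cv2.resize(im[y0:y0+200,x0:x0+266],None,fx=3,fy=3,interpolation=cv2.INTER_CUBIC))
E
python3 m.py 1
```

```text
scene pad 531 [ 0.5806 -0.172   0.0456] [ 0.562 -0.194  0.041] [ 0.599 -0.147  0.049] ((580.6075439453125, -170.90786743164062), (36.03968048095703, 45.13332748413086), 2.8622095584869385)
scene blue 162 [ 0.4082 -0.1788  0.0424] [ 0.403 -0.211  0.036] [ 0.414 -0.145  0.045] ((407.9472351074219, -178.10122680664062), (9.195911407470703, 65.9067611694336), 2.5453085899353027)
scene green 591 [ 0.6482 -0.171   0.0447] [ 0.616 -0.191  0.041] [ 0.683 -0.144  0.104] ((649.2362670898438, -167.7190704345703), (67.30664825439453, 45.812644958496094), 1.4807238578796387)
scene bed 15566 ((573.1680297851562, -152.96517944335938), (349.2918395996094, 220.44993591308594), 2.690077543258667) 0.030720097114915523
scene rails 1428 [ 0.555 -0.249  0.047] [ 0.701 -0.118  0.055]
scene tray 9517 ((1920.3045654296875, 214.9583282470703), (369.8947448730469, 748.3681640625), 89.97804260253906) [ 1.83875507  0.22248272 -0.74811651] -0.734697790461718
side pad 114 [ 0.573  -0.1641  0.0465] [ 0.557 -0.185  0.037] [ 0.589 -0.144  0.049] ((572.8485107421875, -164.72640991210938), (31.834671020507812, 39.28515625), 4.178654193878174)
side blue 37 [ 0.4001 -0.1672  0.043 ] [ 0.396 -0.223  0.002] [ 0.405 -0.139  0.046] ((400.33929443359375, -180.6656494140625), (84.13526916503906, 8.441128730773926), 88.8763656616211)
side green 121 [ 0.6383 -0.162   0.0454] [ 0.608 -0.181  0.042] [ 0.658 -0.141  0.054] ((632.6153564453125, -161.58380126953125), (49.887996673583984, 39.79523849487305), 0.6176772713661194)
side bed 5105 ((571.208984375, -152.67559814453125), (349.809814453125, 225.16212463378906), 2.6216533184051514) 0.031577559493249474
side rails 767 [ 0.553 -0.245  0.047] [ 0.742 -0.113  0.055]
side tray 9316 ((621.1414184570312, 198.06175231933594), (167.36282348632812, 206.35777282714844), 84.04622650146484) [0.61807392 0.2043069  0.00444124] 0.023797261240134815
```

View pics/scene1.png

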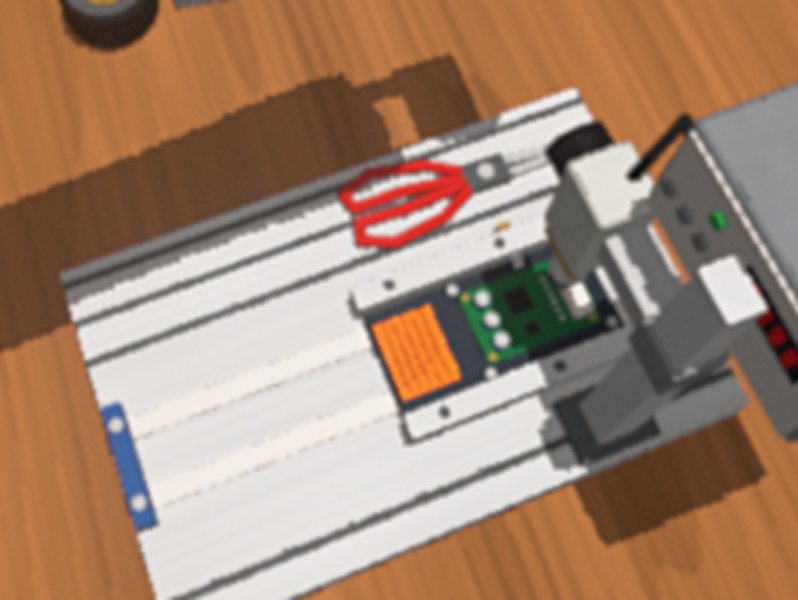

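Pad, stop and bed are consistent: pad centre ≈ (0.580,-0.170,0.045), bed yaw ≈ 2.65°. Next I'll locate the head to see how much clearance the gripper body has.

```bash
python3 - <<'E'
from h import *
yaw=np.radians(2.65); ex=np.array([np.cos(yaw),np.sin(yaw)]); ey=np.array([-ex[1],ex[0]]); o=np.array([.580,-.170])
for n in ["scene","side"]:
    c=viewer.camera(n); W=cloud(c); q=W[...,:2]-o; a=q@ex; b=q@ey; Z=W[...,2]
    for zl,zh in [(.06,.09),(.09,.14),(.145,.21),(.205,.225),(.225,.3)]:
        m=(Z>zl)&(Z<zh)&(a>0)&(a<.22)&(b>-.15)&(b<.06)
        if m.sum()>3: print(n,zl,m.sum(),"a",np.percentile(a[m],[1,10,50,90,99]).round(3),"b",np.percentile(b[m],[1,50,99]).round(3))
    # near pad centre line, head block
    m=(Z>.15)&(Z<.22)&(abs(b)<.035)&(a>0)&(a<.2); 
    if m.sum(): print("block",m.sum(),a[m].min(),np.percentile(a[m],[2,98]),np.percentile(b[m],[2,98]))
    if n=="side":
        cv2.imwrite("pics/side2.png",cv2.resize(c["color"][60:240,200:420,::-1],None,fx=3,fy=3,interpolation=cv2.INTER_CUBIC))
c=viewer.camera("side");W=cloud(c)
S=cv2.cvtColor(c["color"],cv2.COLOR_RGB2HSV)[...,1]
m=(W[...,0]>.5)&(W[...,0]<.75)&(W[...,1]>.08)&(W[...,1]<.32)&(W[...,2]<.03)&(S<50)
p=W[m][:,:2]; print(cv2.minAreaRect((p*1000).astype(np.float32)))
m&=(W[...,2]>.015); p=W[m]; print(len(p),cv2.minAreaRect((p[:,:2]*1000).astype(np.float32)))
E
```

```text
scene 0.06 122 a [0.074 0.074 0.075 0.087 0.096] b [-0.083 -0.073  0.002]
scene 0.09 300 a [0.071 0.074 0.074 0.086 0.096] b [-0.083 -0.069  0.011]
scene 0.145 1573 a [0.069 0.069 0.075 0.092 0.098] b [-0.086 -0.031  0.035]
scene 0.205 1047 a [0.069 0.072 0.083 0.095 0.104] b [-0.127 -0.002  0.036]
scene 0.225 11760 a [0.074 0.092 0.124 0.178 0.191] b [-0.127 -0.074 -0.001]
block 1455 0.06815392523655214 [0.06861681 0.09883254] [-0.03284996  0.03280134]
side 0.06 125 a [0.072 0.073 0.08  0.088 0.091] b [-0.081 -0.059  0.011]
side 0.09 263 a [0.069 0.073 0.079 0.089 0.095] b [-0.065  0.007  0.019]
side 0.145 561 a [0.067 0.067 0.076 0.094 0.1  ] b [-0.064  0.02   0.039]
side 0.205 311 a [0.067 0.07  0.083 0.1   0.154] b [-0.066  0.007  0.038]
side 0.225 502 a [0.077 0.091 0.151 0.182 0.19 ] b [-0.109 -0.01   0.008]
block 492 0.06628612831885304 [0.06679818 0.13179744] [-0.01058393  0.03455911]
((621.4406127929688, 198.0703125), (167.94744873046875, 206.8549346923828), 83.99553680419922)
1135 ((621.4406127929688, 198.0703125), (167.94744873046875, 206.8549346923828), 83.99553680419922)
```

View pics/side2.png

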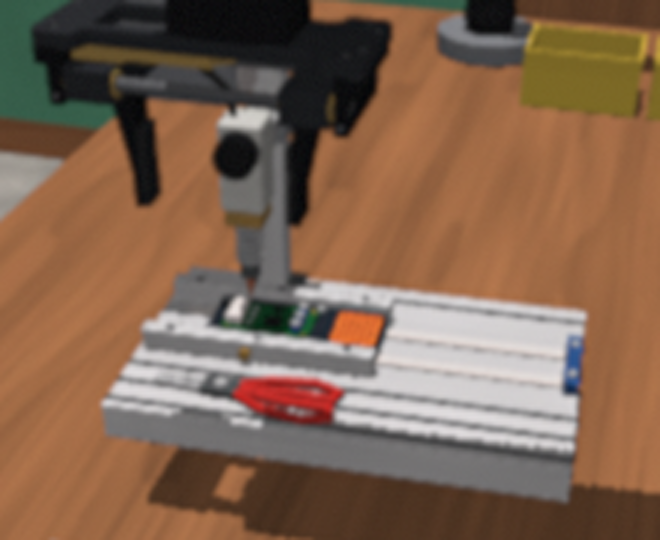

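Head block front is about 67 mm behind the pad centre, so the gripper must have its 190 mm body across the rails. It needs a turn of about 87.4°. Tray centre ≈ (0.621,0.198), yaw ≈ -6°. I'll turn first while moving back, then move over the pad.

Emit:
{"api": "drive_tool", "payload": {"plan": [{"y": -0.02, "rz": 0.027, "fingers": 0}, {"y": -0.04, "rz": 0.054, "fingers": 0}, {"y": -0.051, "rz": 0.081, "fingers": 0}, {"y": -0.051, "rz": 0.108, "fingers": 0}, {"y": -0.051, "rz": 0.135, "fingers": 0}, {"y": -0.051, "rz": 0.162, "fingers": 0}, {"x": -0.03, "y": -0.051, "rz": 0.189, "fingers": 0}, {"x": -0.07, "y": -0.051, "rz": 0.216, "fingers": 0}, {"x": -0.11, "y": -0.051, "rz": 0.2426, "fingers": 0}, {"x": -0.15, "y": -0.051, "rz": 0.2426, "fingers": 0}, {"x": -0.17, "y": -0.051, "rz": 0.2426, "fingers": 0}, {"x": -0.17, "y": -0.051, "rz": 0.2426, "fingers": 0}]}}

```text
validation failed for argument at $.pl...
```

```bash
python3 - <<'E'
from h import *
s=monitor.read_state(); print(s["time"],s["ee_pos"],s["eef_rot"],s["ft_force"],s["width"],s["joint_positions"])
c=viewer.camera("wrist"); cv2.imwrite("pics/w3.png",c["color"][:,:,::-1]); W=cloud(c)
h=masks(c);H,S,V=h[...,0],h[...,1],h[...,2]
for nm,m in [("pad",(H>3)&(H<18)&(S>190)&(V>150)),("blue",(H>100)&(H<125)&(S>120))]:
    m=m&(W[...,2]>.035)&(W[...,2]<.055); m=cv2.morphologyEx(m.astype(np.uint8),cv2.MORPH_OPEN,np.ones((3,3)))>0
    if m.sum()>5: print(nm,m.sum(),np.median(W[m],0),cv2.minAreaRect((W[m][:,:2]*1000).astype(np.float32)))
m=(W[...,2]>.047)&(W[...,2]<.055)&(S<60); p=W[m]
if len(p): print("rails",len(p),p.min(0),p.max(0))
E
```

```text
1.4 [6.25007930e-01 2.35400104e-05 2.92264875e-01] [7.07116217e-01 7.07097345e-01 2.38843555e-05 1.36329211e-05] [ 0.11567278 -0.43288398  0.03131796] 0.0867717015218041 [-0.02261033  0.33220907 -0.06470274  1.46011044  0.02160342  1.3499142
 -0.08854382]
pad 426 [ 0.58018888 -0.18131481  0.04619307] ((580.2688598632812, -181.7694854736328), (35.04336929321289, 20.433778762817383), 1.697407841682434)
rails 3109 [ 0.55551703 -0.21436131  0.04700088] [ 0.74471023 -0.1145666   0.05473211]
```

View pics/w3.png

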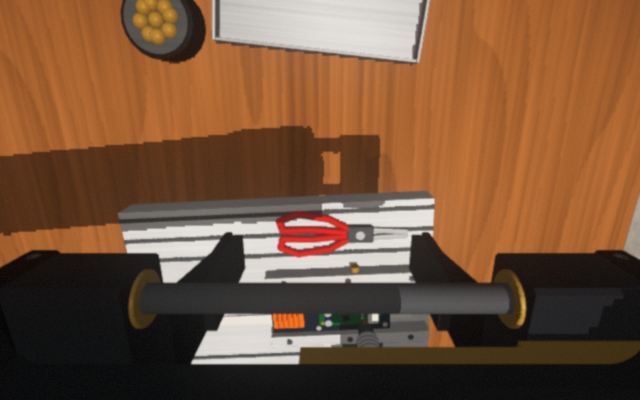

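The wrist view confirms pad x ≈ 0.580 and rails starting at 0.5555. The move was refused as invalid, so I'll give every field in each row.

Emit:
{"api": "drive_tool", "payload": {"plan": [{"rx": 0, "ry": 0, "rz": 0.027, "x": 0, "y": -0.02, "z": 0, "fingers": 0}, {"rx": 0, "ry": 0, "rz": 0.054, "x": 0, "y": -0.04, "z": 0, "fingers": 0}, {"rx": 0, "ry": 0, "rz": 0.081, "x": 0, "y": -0.051, "z": 0, "fingers": 0}, {"rx": 0, "ry": 0, "rz": 0.108, "x": 0, "y": -0.051, "z": 0, "fingers": 0}, {"rx": 0, "ry": 0, "rz": 0.135, "x": 0, "y": -0.051, "z": 0, "fingers": 0}, {"rx": 0, "ry": 0, "rz": 0.162, "x": 0, "y": -0.051, "z": 0, "fingers": 0}, {"rx": 0, "ry": 0, "rz": 0.189, "x": -0.03, "y": -0.051, "z": 0, "fingers": 0}, {"rx": 0, "ry": 0, "rz": 0.216, "x": -0.07, "y": -0.051, "z": 0, "fingers": 0}, {"rx": 0, "ry": 0, "rz": 0.2426, "x": -0.11, "y": -0.051, "z": 0, "fingers": 0}, {"rx": 0, "ry": 0, "rz": 0.2426, "x": -0.15, "y": -0.051, "z": 0, "fingers": 0}, {"rx": 0, "ry": 0, "rz": 0.2426, "x": -0.17, "y": -0.051, "z": 0, "fingers": 0}, {"rx": 0, "ry": 0, "rz": 0.2426, "x": -0.17, "y": -0.051, "z": 0, "fingers": 0}]}}

```text
time: 2.95
ee_pos: [0.5739, -0.1708, 0.2922]
eef_rot: [1.0, 0.022, -0.0, 0.0]
ft_force: [-0.9, 0.7, 0.0]
width: 0.0006
```

```bash
cat > w.py <<'E'
from h import *
import sys
s=monitor.read_state(); print(s["time"],s["ee_pos"].round(4),s["ft_force"].round(2),Rotation.from_quat(s["eef_rot"]).as_matrix().round(4).tolist())
c=viewer.camera("wrist"); cv2.imwrite(f"pics/{sys.argv[1]}.png",c["color"][:,:,::-1]); W=cloud(c)
h=masks(c);H,S,V=h[...,0],h[...,1],h[...,2]
for nm,m in [("pad",(H>3)&(H<18)&(S>190)&(V>150)),("blue",(H>100)&(H<125)&(S>120))]:
    m=m&(W[...,2]>.035)&(W[...,2]<.055); m=cv2.morphologyEx(m.astype(np.uint8),cv2.MORPH_OPEN,np.ones((3,3)))>0
    if m.sum()>5: print(nm,m.sum(),np.median(W[m],0),cv2.minAreaRect((W[m][:,:2]*1000).astype(np.float32)))
E
python3 w.py w4
```

```text
2.95 [ 0.5739 -0.1708  0.2922] [-0.86  0.73  0.03] [[0.999, 0.0447, -0.0001], [0.0447, -0.999, -0.0], [-0.0001, 0.0, -1.0]]
pad 612 [ 0.5903706  -0.16934303  0.04578325] ((588.1668090820312, -168.22109985351562), (17.583385467529297, 44.40414810180664), 2.459933042526245)
```

View pics/w4.png

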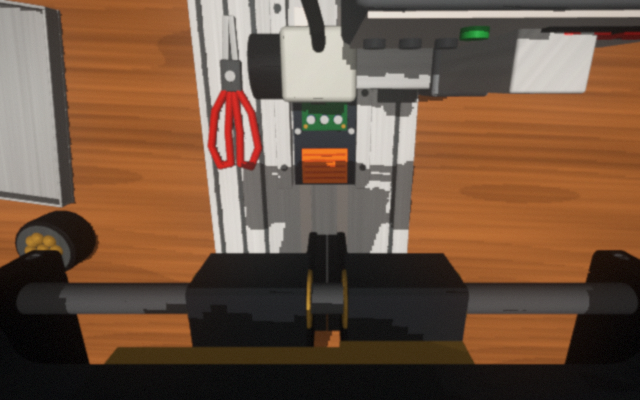

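```bash
python3 -c "
from h import *
c=viewer.camera('wrist');print(c['xyz'],monitor.read_state()['ee_pos'])
c=viewer.camera('side');cv2.imwrite('pics/side5.png',c['color'][:,:,::-1])"
```

```text
[ 0.65715473 -0.16549934  0.38528102] [ 0.5743804  -0.16815907  0.29215356]
```

View pics/side5.png

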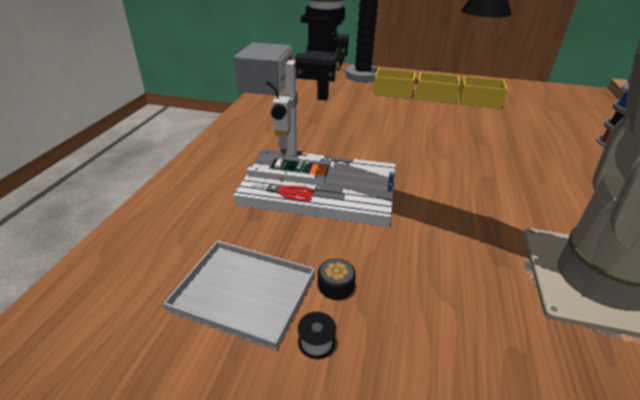

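```bash
python3 -c "
import cv2
a=cv2.imread('pics/side5.png');cv2.imwrite('pics/side5z.png',cv2.resize(a[0:190,220:400],None,fx=3.15,fy=3.15,interpolation=2))
from bench import *
c=viewer.camera('scene');cv2.imwrite('pics/sc5.png',cv2.resize(c['color'][60:360,240:640,::-1],None,fx=2,fy=2,interpolation=2));print(monitor.read_state()['joint_positions'])"
```

```text
[ 0.04915608  0.2710085   0.19420986  1.54651991 -0.05410871  1.32929116
 -1.27220388]
```

View pics/side5z.png

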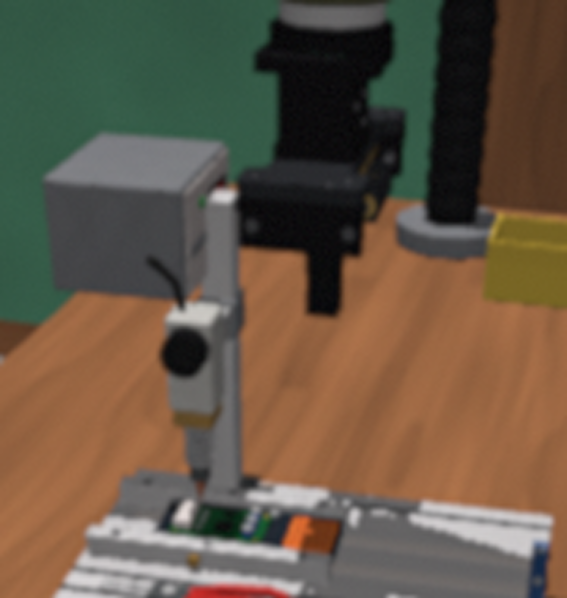

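View pics/sc5.png

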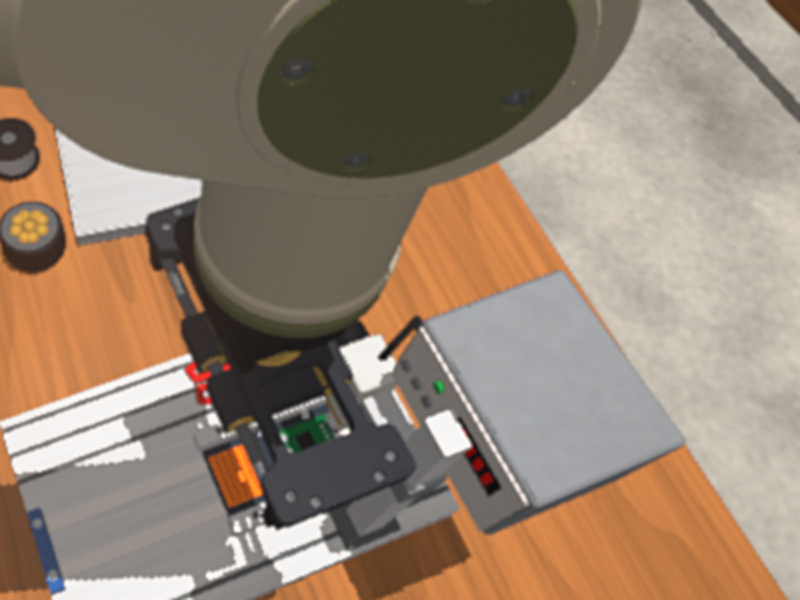

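The wrist camera sits 83 mm toward the head, so at pressing height it would be near the head block. I'll make a half turn to put it on the robot side, backing off 50 mm first for the swing.

Emit:
{"api": "drive_tool", "payload": {"plan": [{"rx": 0, "ry": 0, "rz": -0.0, "x": -0.04, "y": 0, "z": 0, "fingers": 0}, {"rx": 0, "ry": 0, "rz": -0.028, "x": -0.05, "y": 0, "z": 0, "fingers": 0}, {"rx": 0, "ry": 0, "rz": -0.056, "x": -0.05, "y": 0, "z": 0, "fingers": 0}, {"rx": 0, "ry": 0, "rz": -0.084, "x": -0.05, "y": 0, "z": 0, "fingers": 0}, {"rx": 0, "ry": 0, "rz": -0.112, "x": -0.05, "y": 0, "z": 0, "fingers": 0}, {"rx": 0, "ry": 0, "rz": -0.14, "x": -0.05, "y": 0, "z": 0, "fingers": 0}, {"rx": 0, "ry": 0, "rz": -0.168, "x": -0.05, "y": 0, "z": 0, "fingers": 0}, {"rx": 0, "ry": 0, "rz": -0.196, "x": -0.05, "y": 0, "z": 0, "fingers": 0}, {"rx": 0, "ry": 0, "rz": -0.224, "x": -0.05, "y": 0, "z": 0, "fingers": 0}, {"rx": 0, "ry": 0, "rz": -0.252, "x": -0.05, "y": 0, "z": 0, "fingers": 0}, {"rx": 0, "ry": 0, "rz": -0.28, "x": -0.05, "y": 0, "z": 0, "fingers": 0}, {"rx": 0, "ry": 0, "rz": -0.3, "x": -0.05, "y": 0, "z": 0, "fingers": 0}]}}

```text
time: 4.65
ee_pos: [0.5243, -0.1709, 0.2924]
eef_rot: [0.566, 0.824, 0.0, 0.0]
ft_force: [0.1, 0.4, 0.8]
width: 0.0004
```

Emit:
{"api": "drive_tool", "payload": {"plan": [{"rx": 0, "ry": 0, "rz": -0.028, "x": 0, "y": 0, "z": 0.02, "fingers": 0}, {"rx": 0, "ry": 0, "rz": -0.056, "x": 0, "y": 0, "z": 0.04, "fingers": 0}, {"rx": 0, "ry": 0, "rz": -0.084, "x": 0, "y": 0, "z": 0.06, "fingers": 0}, {"rx": 0, "ry": 0, "rz": -0.112, "x": 0, "y": 0, "z": 0.08, "fingers": 0}, {"rx": 0, "ry": 0, "rz": -0.14, "x": 0, "y": 0, "z": 0.1, "fingers": 0}, {"rx": 0, "ry": 0, "rz": -0.168, "x": 0, "y": 0, "z": 0.11, "fingers": 0}, {"rx": 0, "ry": 0, "rz": -0.2, "x": 0, "y": 0, "z": 0.11, "fingers": 0}, {"rx": 0, "ry": 0, "rz": -0.2, "x": 0, "y": 0, "z": 0.11, "fingers": 0}]}}

```text
time: 5.65
ee_pos: [0.5244, -0.1712, 0.1823]
eef_rot: [-0.024, 1.0, 0.0, 0.0]
ft_force: [-0.2, -0.3, -1.4]
width: 0.0004
```

```bash
python3 w.py w6; python3 -c "
from bench import *;print(monitor.read_state()['joint_positions'])"
```

```text
5.65 [ 0.5244 -0.1712  0.1823] [-0.22 -0.25 -1.36] [[-0.9989, -0.0477, 0.0003], [-0.0477, 0.9989, 0.0004], [-0.0003, 0.0004, -1.0]]
blue 1493 [ 0.40655431 -0.17223706  0.04265817] ((406.6648254394531, -175.2723846435547), (11.079174041748047, 66.5954818725586), 2.5852272510528564)
[ 0.30109992  0.26309885 -0.07799507  1.78851656  0.02244914  1.09044341
  1.83148985]
```

View pics/w6.png

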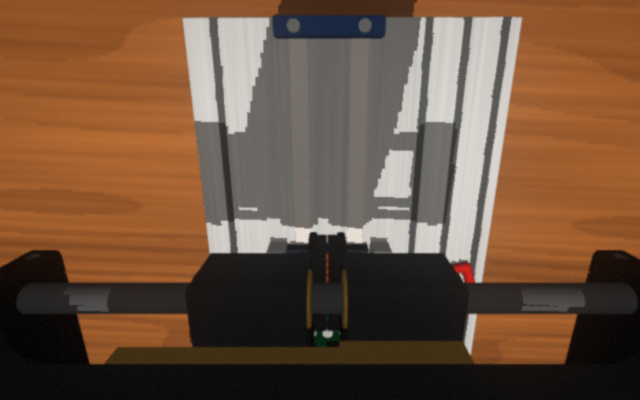

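The stop is centred at (0.4066,-0.1753), which agrees with the earlier line. I'm moving over the pad to a tip height of about 55 mm.

Emit:
{"api": "drive_tool", "payload": {"plan": [{"rx": 0, "ry": 0, "rz": 0, "x": -0.025, "y": 0.001, "z": 0.0, "fingers": 0}, {"rx": 0, "ry": 0, "rz": 0, "x": -0.052, "y": 0.001, "z": 0.0, "fingers": 0}, {"rx": 0, "ry": 0, "rz": 0, "x": -0.052, "y": 0.001, "z": 0.02, "fingers": 0}, {"rx": 0, "ry": 0, "rz": 0, "x": -0.052, "y": 0.001, "z": 0.04, "fingers": 0}, {"rx": 0, "ry": 0, "rz": 0, "x": -0.052, "y": 0.001, "z": 0.057, "fingers": 0}, {"rx": 0, "ry": 0, "rz": 0, "x": -0.052, "y": 0.001, "z": 0.057, "fingers": 0}, {"rx": 0, "ry": 0, "rz": 0, "x": -0.052, "y": 0.001, "z": 0.057, "fingers": 0}]}}

```text
time: 6.58
ee_pos: [0.5764, -0.1689, 0.1261]
eef_rot: [-0.023, 1.0, -0.0, 0.001]
ft_force: [-0.3, 0.0, 0.0]
width: 0.0003
```

```bash
python3 -c "
from h import *
for i in range(4):
  c=viewer.camera('side'); s=monitor.read_state(); print(s['ee_pos'].round(4),s['ft_force'].round(2))
cv2.imwrite('pics/side7.png',cv2.resize(c['color'][60:240,200:420,::-1],None,fx=3.3,fy=3.3,interpolation=2))"
```

```text
[ 0.5765 -0.169   0.1262] [ 0.04 -1.12 -0.26]
[ 0.5765 -0.169   0.1262] [-0.61 -0.99  0.42]
[ 0.5764 -0.169   0.1262] [-0.5  -0.38  0.98]
[ 0.5763 -0.169   0.126 ] [ 0.21  1.   -0.04]
```

View pics/side7.png

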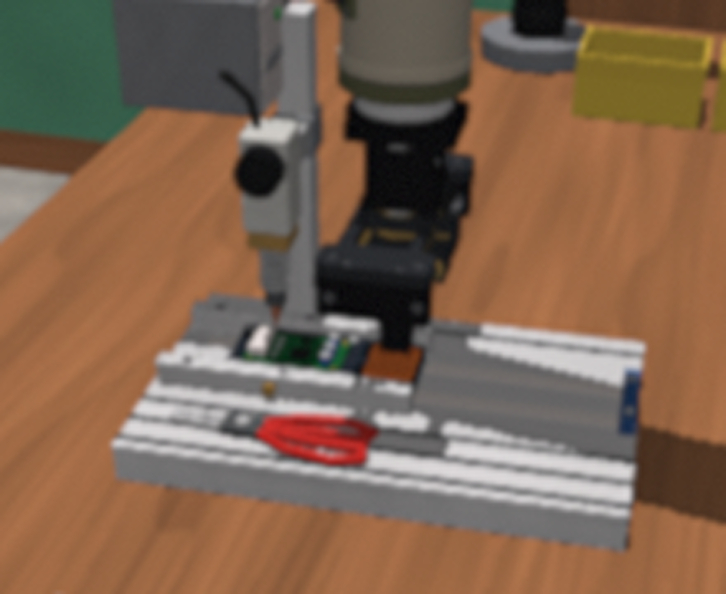

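Fingers are hovering over the pad with clearance to the head, and force noise is about ±1 N. Descending slowly.

Emit:
{"api": "drive_tool", "payload": {"plan": [{"rx": 0, "ry": 0, "rz": 0, "x": 0, "y": 0.0, "z": 0.003, "fingers": 0}, {"rx": 0, "ry": 0, "rz": 0, "x": 0, "y": 0.0, "z": 0.006, "fingers": 0}, {"rx": 0, "ry": 0, "rz": 0, "x": 0, "y": 0.0, "z": 0.008, "fingers": 0}, {"rx": 0, "ry": 0, "rz": 0, "x": 0, "y": 0.0, "z": 0.009, "fingers": 0}, {"rx": 0, "ry": 0, "rz": 0, "x": 0, "y": 0.0, "z": 0.009, "fingers": 0}]}}

```text
time: 7.4
ee_pos: [0.5759, -0.1689, 0.1162]
eef_rot: [-0.023, 1.0, 0.0, -0.0]
ft_force: [-0.6, 0.0, 0.7]
width: 0.0003
```

Emit:
{"api": "drive_tool", "payload": {"plan": [{"rx": 0, "ry": 0, "rz": 0, "x": 0, "y": 0.0, "z": 0.001, "fingers": 0}, {"rx": 0, "ry": 0, "rz": 0, "x": 0, "y": 0.0, "z": 0.001, "fingers": 0}]}}

```text
time: 7.65
ee_pos: [0.576, -0.1689, 0.1153]
eef_rot: [-0.023, 1.0, 0.0, 0.0]
ft_force: [-0.1, -0.1, 0.8]
width: 0.0003
```

Emit:
{"api": "drive_tool", "payload": {"plan": [{"rx": 0, "ry": 0, "rz": 0, "x": 0, "y": 0.0, "z": 0.0005, "fingers": 0}, {"rx": 0, "ry": 0, "rz": 0, "x": 0, "y": 0.0, "z": 0.0005, "fingers": 0}]}}

```text
time: 7.9
ee_pos: [0.576, -0.1689, 0.1152]
eef_rot: [-0.023, 1.0, -0.0, 0.0]
ft_force: [-2.4, 0.6, 5.4]
width: 0.0004
```

Emit:
{"api": "drive_tool", "payload": {"plan": [{"rx": 0, "ry": 0, "rz": 0, "x": 0, "y": 0.0, "z": 0.0003, "fingers": 0}, {"rx": 0, "ry": 0, "rz": 0, "x": 0, "y": 0.0, "z": 0.0003, "fingers": 0}]}}

```text
time: 8.15
ee_pos: [0.576, -0.1689, 0.1152]
eef_rot: [-0.023, 1.0, -0.0, 0.0]
ft_force: [-3.1, 0.2, 8.5]
width: 0.0005
```

```bash
cat > f.py <<'E'
from h import *
F=[]
for i in range(6):
  viewer.camera('side'); s=monitor.read_state(); F.append(s['ft_force'])
print(s['time'],s['ee_pos'].round(5),np.mean(F,0).round(2),np.std(F,0).round(2))
E
python3 f.py
```

```text
8.45 [ 0.57603 -0.16891  0.1152 ] [-3.47  0.94  7.87] [0.69 0.32 0.43]
```

Stiffness is about 10 N/mm. I'm adding 0.5 mm.

Emit:
{"api": "drive_tool", "payload": {"plan": [{"rx": 0, "ry": 0, "rz": 0, "x": 0.0002, "y": 0.0, "z": 0.0003, "fingers": 0}, {"rx": 0, "ry": 0, "rz": 0, "x": 0.0003, "y": 0.0, "z": 0.0005, "fingers": 0}, {"rx": 0, "ry": 0, "rz": 0, "x": 0.0003, "y": 0.0, "z": 0.0005, "fingers": 0}]}}

```text
time: 8.82
ee_pos: [0.576, -0.1689, 0.1152]
eef_rot: [-0.023, 1.0, -0.0, 0.0]
ft_force: [-4.4, 1.0, 11.8]
width: 0.0003
```

```bash
python3 f.py
```

```text
9.125 [ 0.57599 -0.16886  0.11517] [-4.49  1.6  11.4 ] [0.5  0.34 0.47]
```

Emit:
{"api": "drive_tool", "payload": {"plan": [{"rx": 0, "ry": 0, "rz": 0, "x": 0.0005, "y": 0.0, "z": 0.0003, "fingers": 0}, {"rx": 0, "ry": 0, "rz": 0, "x": 0.001, "y": 0.0, "z": 0.0003, "fingers": 0}, {"rx": 0, "ry": 0, "rz": 0, "x": 0.001, "y": 0.0, "z": 0.0003, "fingers": 0}]}}

```text
time: 9.5
ee_pos: [0.5758, -0.1689, 0.1152]
eef_rot: [-0.023, 1.0, -0.0, 0.002]
ft_force: [-1.1, 0.6, 9.9]
width: 0.0001
```

```bash
python3 f.py
```

```text
9.8 [ 0.57581 -0.1689   0.11517] [-0.83  1.34 10.  ] [0.54 0.33 0.57]
```

Emit:
{"api": "drive_tool", "payload": {"plan": [{"rx": 0, "ry": 0, "rz": 0, "x": 0.0005, "y": 0.0, "z": 0.0005, "fingers": 0}, {"rx": 0, "ry": 0, "rz": 0, "x": 0.001, "y": 0.0, "z": 0.0008, "fingers": 0}, {"rx": 0, "ry": 0, "rz": 0, "x": 0.001, "y": 0.0, "z": 0.0008, "fingers": 0}]}}

```text
time: 10.18
ee_pos: [0.5756, -0.1689, 0.1152]
eef_rot: [-0.023, 1.0, -0.0, 0.003]
ft_force: [0.7, 2.4, 13.0]
width: 0.0005
```

```bash
python3 f.py
```

```text
10.475 [ 0.57566 -0.16886  0.11517] [ 0.41  1.41 13.11] [0.39 0.2  0.33]
```

Emit:
{"api": "drive_tool", "payload": {"plan": [{"rx": 0, "ry": 0, "rz": 0, "x": 0.0005, "y": 0.0, "z": 0.0003, "fingers": 0}, {"rx": 0, "ry": 0, "rz": 0, "x": 0.001, "y": 0.0, "z": 0.0005, "fingers": 0}, {"rx": 0, "ry": 0, "rz": 0, "x": 0.0015, "y": 0.0, "z": 0.0006, "fingers": 0}, {"rx": 0, "ry": 0, "rz": 0, "x": 0.0015, "y": 0.0, "z": 0.0006, "fingers": 0}]}}

```text
time: 10.98
ee_pos: [0.5754, -0.1689, 0.1152]
eef_rot: [-0.024, 1.0, -0.0, 0.004]
ft_force: [4.5, 2.1, 11.7]
width: 0.0002
```

```bash
python3 f.py
```

```text
11.275 [ 0.57539 -0.16882  0.11513] [ 4.9   1.35 12.39] [0.4  0.21 0.3 ]
```

Emit:
{"api": "drive_tool", "payload": {"plan": [{"rx": 0, "ry": 0, "rz": 0, "x": 0.0003, "y": 0.0, "z": 0.0003, "fingers": 0}, {"rx": 0, "ry": 0, "rz": 0, "x": 0.0008, "y": 0.0, "z": 0.0006, "fingers": 0}, {"rx": 0, "ry": 0, "rz": 0, "x": 0.0012, "y": 0.0, "z": 0.0008, "fingers": 0}, {"rx": 0, "ry": 0, "rz": 0, "x": 0.0012, "y": 0.0, "z": 0.0008, "fingers": 0}]}}

```text
time: 11.78
ee_pos: [0.5752, -0.1688, 0.1151]
eef_rot: [-0.024, 1.0, -0.001, 0.005]
ft_force: [7.7, 1.7, 14.7]
width: 0.0003
```

```bash
python3 f.py
```

```text
12.075 [ 0.5752  -0.16883  0.11513] [ 7.42  1.77 14.67] [0.38 0.5  0.43]
```

A stiffness fit of the last steps gives dFx ≈ 5.2x-5z and dFz ≈ -4.1x+9z per mm. When the catch releases, Fz will rise about 0.8 N for each N of Fx lost, so I'll approach breakaway with x only and hold Fz near 13 N.

Emit:
{"api": "drive_tool", "payload": {"plan": [{"rx": 0, "ry": 0, "rz": 0, "x": 0.0002, "y": 0.0, "z": 0, "fingers": 0}, {"rx": 0, "ry": 0, "rz": 0, "x": 0.0003, "y": 0.0, "z": 0, "fingers": 0}]}}

```text
time: 12.32
ee_pos: [0.5749, -0.1689, 0.1151]
eef_rot: [-0.024, 1.0, -0.001, 0.005]
ft_force: [8.3, 1.0, 14.8]
width: 0.0006
```

```bash
python3 f.py
```

```text
12.625 [ 0.57493 -0.16888  0.11513] [ 7.62  1.31 14.63] [0.63 0.35 0.33]
```

Emit:
{"api": "drive_tool", "payload": {"plan": [{"rx": 0, "ry": 0, "rz": 0, "x": 0.0003, "y": 0.0, "z": 0, "fingers": 0}, {"rx": 0, "ry": 0, "rz": 0, "x": 0.0006, "y": 0.0, "z": 0, "fingers": 0}]}}

```text
time: 12.88
ee_pos: [0.5744, -0.1689, 0.1151]
eef_rot: [-0.024, 1.0, -0.001, 0.005]
ft_force: [7.7, 0.2, 13.9]
width: 0.0005
```

```bash
python3 f.py
```

```text
13.175 [ 0.57438 -0.16892  0.11514] [ 7.55  1.34 14.19] [0.42 0.16 0.47]
```

Emit:
{"api": "drive_tool", "payload": {"plan": [{"rx": 0, "ry": 0, "rz": 0, "x": 0.0005, "y": 0.0, "z": 0, "fingers": 0}, {"rx": 0, "ry": 0, "rz": 0, "x": 0.001, "y": 0.0, "z": 0, "fingers": 0}]}}

```text
time: 13.42
ee_pos: [0.5737, -0.169, 0.1151]
eef_rot: [-0.024, 1.0, -0.001, 0.006]
ft_force: [10.8, 0.5, 11.7]
width: 0.0005
```

```bash
python3 f.py
```

```text
13.725 [ 0.57366 -0.16892  0.11515] [ 9.49  0.94 12.7 ] [0.35 0.69 0.62]
```

Emit:
{"api": "drive_tool", "payload": {"plan": [{"rx": 0, "ry": 0, "rz": 0, "x": 0.0002, "y": 0.0, "z": 0.0001, "fingers": 0}, {"rx": 0, "ry": 0, "rz": 0, "x": 0.0004, "y": 0.0, "z": 0.0002, "fingers": 0}]}}

```text
time: 13.98
ee_pos: [0.5736, -0.1689, 0.1152]
eef_rot: [-0.024, 1.0, -0.001, 0.006]
ft_force: [11.0, 2.4, 13.2]
width: 0.0004
```

```bash
python3 f.py
```

```text
14.275 [ 0.57356 -0.16892  0.11511] [10.15  1.42 13.4 ] [0.49 0.48 0.49]
```

Emit:
{"api": "drive_tool", "payload": {"plan": [{"rx": 0, "ry": 0, "rz": 0, "x": 0.0003, "y": 0.0, "z": 0.0001, "fingers": 0}, {"rx": 0, "ry": 0, "rz": 0, "x": 0.0005, "y": 0.0, "z": 0.0002, "fingers": 0}]}}

```text
time: 14.52
ee_pos: [0.5734, -0.1689, 0.1152]
eef_rot: [-0.024, 1.0, -0.001, 0.006]
ft_force: [11.2, 1.2, 13.8]
width: 0.0003
```

```bash
python3 f.py
```

```text
14.825 [ 0.57342 -0.16893  0.11518] [11.19  1.33 13.52] [0.46 0.49 0.43]
```

Fx/Fz is now about 0.83 with no clear break. Before going on, I'll check in the images whether the pallet itself has moved.

```bash
python3 - <<'E'
from h import *
c=viewer.camera('side'); im=c['color'][60:240,200:420,::-1]
big=cv2.resize(im,None,fx=3.3,fy=3.3,interpolation=2); cv2.imwrite('pics/side8.png',big)
old=cv2.imread('pics/side7.png')
g=lambda a:cv2.cvtColor(a,cv2.COLOR_BGR2GRAY).astype(np.float32)
for nm,(x0,y0,x1,y1) in {"board":(235,325,355,368),"rail":(160,355,260,400),"snips":(220,400,380,470),"stop":(600,360,650,440)}.items():
    t=g(old)[y0:y1,x0:x1]; r_=cv2.matchTemplate(g(big)[y0-12:y1+12,x0-12:x1+12],t,cv2.TM_CCOEFF_NORMED)
    _,v,_,l=cv2.minMaxLoc(r_); print(nm,v,np.array(l)-12)
K=c["camera_matrix"];print(K[0,0])
E
```

```text
board 0.8666138052940369 [2 1]
rail 0.9985339045524597 [0 0]
snips 0.9935131072998047 [0 0]
stop 0.9998762011528015 [0 0]
392.13107541680876
```

View pics/side8.png

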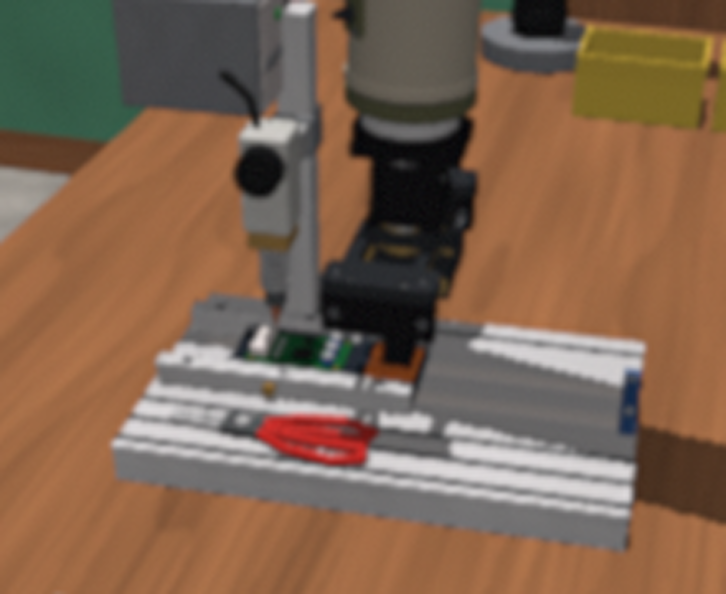

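The board has moved about 1.3 mm with the fingers while the rail and snips are still, so the pallet is climbing the ball rather than slipping. I'll continue in small x-only steps and watch Fz.

Emit:
{"api": "drive_tool", "payload": {"plan": [{"rx": 0, "ry": 0, "rz": 0, "x": 0.0003, "y": 0.0, "z": 0, "fingers": 0}, {"rx": 0, "ry": 0, "rz": 0, "x": 0.0003, "y": 0.0, "z": 0, "fingers": 0}]}}

```text
time: 15.12
ee_pos: [0.5731, -0.169, 0.1151]
eef_rot: [-0.024, 1.0, -0.001, 0.006]
ft_force: [11.6, 0.7, 13.6]
width: 0.0006
```

```bash
sed -i 's/range(6)/range(3)/' f.py; python3 f.py
```

```text
15.275 [ 0.57316 -0.16895  0.11516] [11.51  1.67 13.67] [0.23 0.59 0.17]
```

Emit:
{"api": "drive_tool", "payload": {"plan": [{"rx": 0, "ry": 0, "rz": 0, "x": 0.0003, "y": 0.0, "z": 0, "fingers": 0}, {"rx": 0, "ry": 0, "rz": 0, "x": 0.0004, "y": 0.0, "z": 0, "fingers": 0}]}}

```text
time: 15.52
ee_pos: [0.5727, -0.169, 0.1151]
eef_rot: [-0.024, 1.0, -0.001, 0.007]
ft_force: [12.3, 1.2, 12.8]
width: 0.0005
```

Emit:
{"api": "drive_tool", "payload": {"plan": [{"rx": 0, "ry": 0, "rz": 0, "x": 0.0003, "y": 0.0, "z": 0, "fingers": 0}, {"rx": 0, "ry": 0, "rz": 0, "x": 0.0004, "y": 0.0, "z": 0, "fingers": 0}]}}

```text
time: 15.78
ee_pos: [0.5723, -0.169, 0.1152]
eef_rot: [-0.024, 1.0, -0.001, 0.006]
ft_force: [10.7, 1.1, 13.5]
width: 0.0007
```

Emit:
{"api": "drive_tool", "payload": {"plan": [{"rx": 0, "ry": 0, "rz": 0, "x": 0.0003, "y": 0.0, "z": 0, "fingers": 0}, {"rx": 0, "ry": 0, "rz": 0, "x": 0.0004, "y": 0.0, "z": 0, "fingers": 0}]}}

```text
time: 16.02
ee_pos: [0.5719, -0.169, 0.1151]
eef_rot: [-0.024, 1.0, -0.001, 0.006]
ft_force: [10.4, 0.4, 13.9]
width: 0.0007
```

```bash
cat > b.py <<'E'
from h import *
F=[]
for i in range(3):
  c=viewer.camera('side'); s=monitor.read_state(); F.append(s['ft_force'])
print(s['time'],s['ee_pos'].round(5),np.mean(F,0).round(2),np.std(F,0).round(2))
im=c['color'][60:240,200:420,::-1]
big=cv2.resize(im,None,fx=3.3,fy=3.3,interpolation=2)
old=cv2.imread('pics/side7.png')
g=lambda a:cv2.cvtColor(a,cv2.COLOR_BGR2GRAY).astype(np.float32)
x0,y0,x1,y1=(235,325,355,368)
t=g(old)[y0:y1,x0:x1]; r_=cv2.matchTemplate(g(big)[y0-20:y1+20,x0-20:x1+30],t,cv2.TM_CCOEFF_NORMED)
_,v,_,l=cv2.minMaxLoc(r_); print("board",v,np.array(l)-20)
E
python3 b.py
```

```text
16.175 [ 0.57179 -0.16901  0.11512] [11.07  1.32 13.99] [0.32 0.13 0.61]
board 0.8550889492034912 [3 1]
```

Emit:
{"api": "drive_tool", "payload": {"plan": [{"rx": 0, "ry": 0, "rz": 0, "x": 0.0003, "y": 0.0, "z": 0, "fingers": 0}, {"rx": 0, "ry": 0, "rz": 0, "x": 0.0006, "y": 0.0, "z": 0, "fingers": 0}]}}

```text
time: 16.42
ee_pos: [0.5712, -0.169, 0.1151]
eef_rot: [-0.024, 1.0, -0.001, 0.006]
ft_force: [10.1, 1.1, 13.3]
width: 0.0004
```

Emit:
{"api": "drive_tool", "payload": {"plan": [{"rx": 0, "ry": 0, "rz": 0, "x": 0.0003, "y": 0.0, "z": 0, "fingers": 0}, {"rx": 0, "ry": 0, "rz": 0, "x": 0.0006, "y": 0.0, "z": 0, "fingers": 0}]}}

```text
time: 16.68
ee_pos: [0.5706, -0.1691, 0.1151]
eef_rot: [-0.024, 1.0, -0.001, 0.006]
ft_force: [10.2, 1.4, 14.3]
width: 0.0006
```

```bash
python3 b.py
```

```text
16.825 [ 0.5705  -0.16911  0.11512] [10.1   1.54 14.49] [0.12 0.34 0.21]
board 0.8401007652282715 [5 1]
```

The board is following the fingers. Continuing.

Emit:
{"api": "drive_tool", "payload": {"plan": [{"rx": 0, "ry": 0, "rz": 0, "x": 0.0004, "y": 0.0, "z": 0, "fingers": 0}, {"rx": 0, "ry": 0, "rz": 0, "x": 0.0008, "y": 0.0, "z": -0.0001, "fingers": 0}, {"rx": 0, "ry": 0, "rz": 0, "x": 0.0012, "y": 0.0, "z": -0.0001, "fingers": 0}]}}

```text
time: 17.2
ee_pos: [0.5692, -0.1692, 0.1151]
eef_rot: [-0.024, 1.0, -0.001, 0.006]
ft_force: [9.2, 1.2, 14.2]
width: 0.0009
```

```bash
python3 b.py
```

```text
17.35 [ 0.56916 -0.16916  0.11515] [ 9.63  1.35 14.86] [0.47 0.19 0.33]
board 0.8129093647003174 [7 2]
```

Emit:
{"api": "drive_tool", "payload": {"plan": [{"rx": 0, "ry": 0, "rz": 0, "x": 0.0006, "y": 0.0, "z": -0.0001, "fingers": 0}, {"rx": 0, "ry": 0, "rz": 0, "x": 0.0012, "y": 0.0, "z": -0.0002, "fingers": 0}, {"rx": 0, "ry": 0, "rz": 0, "x": 0.0018, "y": 0.0, "z": -0.0002, "fingers": 0}, {"rx": 0, "ry": 0, "rz": 0, "x": 0.0024, "y": 0.0, "z": -0.0003, "fingers": 0}]}}

```text
time: 17.85
ee_pos: [0.5665, -0.1693, 0.1152]
eef_rot: [-0.024, 1.0, -0.001, 0.006]
ft_force: [9.1, 1.5, 13.0]
width: 0.0003
```

```bash
python3 b.py
```

```text
18.0 [ 0.56637 -0.1693   0.11513] [ 8.48  1.09 13.63] [0.18 0.27 0.44]
board 0.7552165389060974 [11  2]
```

Emit:
{"api": "drive_tool", "payload": {"plan": [{"rx": 0, "ry": 0, "rz": 0, "x": 0.001, "y": 0.0, "z": 0, "fingers": 0}, {"rx": 0, "ry": 0, "rz": 0, "x": 0.0025, "y": 0.0, "z": -0.0001, "fingers": 0}, {"rx": 0, "ry": 0, "rz": 0, "x": 0.004, "y": 0.0, "z": -0.0001, "fingers": 0}, {"rx": 0, "ry": 0, "rz": 0, "x": 0.0055, "y": 0.0, "z": -0.0002, "fingers": 0}, {"rx": 0, "ry": 0, "rz": 0, "x": 0.007, "y": 0.0, "z": -0.0002, "fingers": 0}]}}

```text
time: 18.62
ee_pos: [0.5593, -0.1696, 0.1151]
eef_rot: [-0.024, 1.0, -0.001, 0.005]
ft_force: [8.9, 2.5, 13.4]
width: 0.0003
```

```bash
python3 b.py
```

```text
18.775 [ 0.55907 -0.16965  0.11514] [ 8.38  1.09 13.78] [0.55 0.34 0.18]
board 0.7212271690368652 [21  3]
```

Steady sliding at Fz ≈ 13.8 N, and the board tracks the fingers. Going with longer strokes.

Emit:
{"api": "drive_tool", "payload": {"plan": [{"rx": 0, "ry": 0, "rz": 0, "x": 0.0015, "y": 0.0, "z": 0, "fingers": 0}, {"rx": 0, "ry": 0, "rz": 0, "x": 0.0035, "y": 0.0, "z": 0, "fingers": 0}, {"rx": 0, "ry": 0, "rz": 0, "x": 0.006, "y": 0.0, "z": -0.0001, "fingers": 0}, {"rx": 0, "ry": 0, "rz": 0, "x": 0.0085, "y": 0.0, "z": -0.0001, "fingers": 0}, {"rx": 0, "ry": 0, "rz": 0, "x": 0.011, "y": 0.0, "z": -0.0001, "fingers": 0}, {"rx": 0, "ry": 0, "rz": 0, "x": 0.0135, "y": 0.0, "z": -0.0002, "fingers": 0}, {"rx": 0, "ry": 0, "rz": 0, "x": 0.016, "y": 0.0, "z": -0.0002, "fingers": 0}]}}

```text
time: 19.65
ee_pos: [0.5431, -0.1705, 0.1152]
eef_rot: [-0.024, 1.0, -0.001, 0.005]
ft_force: [9.2, 1.2, 12.2]
width: 0.0005
```

```bash
python3 f.py
```

```text
19.8 [ 0.54288 -0.17047  0.11514] [ 6.85  1.55 12.98] [0.43 0.29 0.29]
```

Emit:
{"api": "drive_tool", "payload": {"plan": [{"rx": 0, "ry": 0, "rz": 0, "x": 0.0015, "y": 0.0, "z": 0, "fingers": 0}, {"rx": 0, "ry": 0, "rz": 0, "x": 0.004, "y": 0.0, "z": 0, "fingers": 0}, {"rx": 0, "ry": 0, "rz": 0, "x": 0.007, "y": 0.0, "z": 0, "fingers": 0}, {"rx": 0, "ry": 0, "rz": 0, "x": 0.01, "y": 0.0, "z": 0, "fingers": 0}, {"rx": 0, "ry": 0, "rz": 0, "x": 0.013, "y": 0.0, "z": 0, "fingers": 0}, {"rx": 0, "ry": 0, "rz": 0, "x": 0.016, "y": 0.0, "z": 0, "fingers": 0}, {"rx": 0, "ry": 0, "rz": 0, "x": 0.019, "y": 0.0, "z": 0, "fingers": 0}, {"rx": 0, "ry": 0, "rz": 0, "x": 0.022, "y": 0.0, "z": 0, "fingers": 0}]}}

```text
time: 20.8
ee_pos: [0.5209, -0.1717, 0.1151]
eef_rot: [-0.024, 1.0, -0.001, 0.005]
ft_force: [7.1, 1.5, 14.0]
width: 0.0003
```

```bash
python3 f.py; python3 -c "
from h import *
c=viewer.camera('side');cv2.imwrite('pics/side9.png',cv2.resize(c['color'][60:240,200:420,::-1],None,fx=3.3,fy=3.3,interpolation=2))"
```

```text
20.95 [ 0.52066 -0.17171  0.11511] [ 5.64  1.14 14.43] [0.77 0.41 0.14]
```

View pics/side9.png

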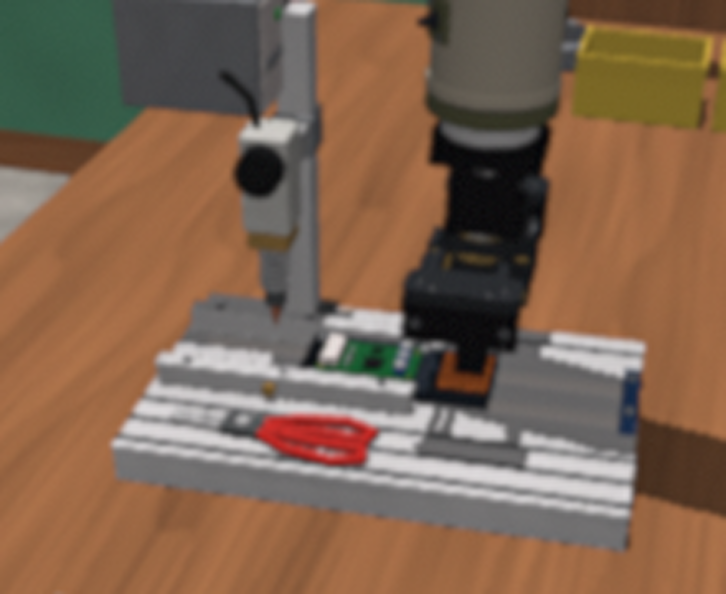

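The pallet is following the fingers out of the rails, straight, with the pad under the fingertips. Fz has crept up to 14.4 N, so I'm backing z off a little.

Emit:
{"api": "drive_tool", "payload": {"plan": [{"rx": 0, "ry": 0, "rz": 0, "x": 0.0015, "y": 0.0, "z": -0.0001, "fingers": 0}, {"rx": 0, "ry": 0, "rz": 0, "x": 0.004, "y": 0.0, "z": -0.0002, "fingers": 0}, {"rx": 0, "ry": 0, "rz": 0, "x": 0.007, "y": 0.0, "z": -0.0003, "fingers": 0}, {"rx": 0, "ry": 0, "rz": 0, "x": 0.01, "y": 0.0, "z": -0.0003, "fingers": 0}, {"rx": 0, "ry": 0, "rz": 0, "x": 0.013, "y": 0.0, "z": -0.0003, "fingers": 0}, {"rx": 0, "ry": 0, "rz": 0, "x": 0.016, "y": 0.0, "z": -0.0003, "fingers": 0}, {"rx": 0, "ry": 0, "rz": 0, "x": 0.019, "y": 0.0, "z": -0.0003, "fingers": 0}, {"rx": 0, "ry": 0, "rz": 0, "x": 0.022, "y": 0.0, "z": -0.0003, "fingers": 0}]}}

```text
time: 22.0
ee_pos: [0.4986, -0.1729, 0.1151]
eef_rot: [-0.024, 1.0, -0.001, 0.005]
ft_force: [5.8, 0.5, 11.9]
width: 0.0005
```

```bash
python3 f.py
```

```text
22.15 [ 0.49843 -0.17291  0.11512] [ 5.06  1.   14.17] [0.2  0.42 0.36]
```

Emit:
{"api": "drive_tool", "payload": {"plan": [{"rx": 0, "ry": 0, "rz": 0, "x": 0.0015, "y": 0.0, "z": -0.0001, "fingers": 0}, {"rx": 0, "ry": 0, "rz": 0, "x": 0.004, "y": 0.0, "z": -0.0002, "fingers": 0}, {"rx": 0, "ry": 0, "rz": 0, "x": 0.007, "y": 0.0, "z": -0.0002, "fingers": 0}, {"rx": 0, "ry": 0, "rz": 0, "x": 0.0105, "y": 0.0, "z": -0.0002, "fingers": 0}, {"rx": 0, "ry": 0, "rz": 0, "x": 0.014, "y": 0.0, "z": -0.0002, "fingers": 0}, {"rx": 0, "ry": 0, "rz": 0, "x": 0.0175, "y": 0.0, "z": -0.0002, "fingers": 0}, {"rx": 0, "ry": 0, "rz": 0, "x": 0.021, "y": 0.0, "z": -0.0002, "fingers": 0}, {"rx": 0, "ry": 0, "rz": 0, "x": 0.0245, "y": 0.0, "z": -0.0002, "fingers": 0}, {"rx": 0, "ry": 0, "rz": 0, "x": 0.028, "y": 0.0, "z": -0.0002, "fingers": 0}]}}

```text
time: 23.28
ee_pos: [0.4705, -0.1743, 0.1151]
eef_rot: [-0.024, 1.0, -0.001, 0.004]
ft_force: [6.4, -0.0, 12.7]
width: 0.0002
```

```bash
python3 f.py
```

```text
23.425 [ 0.47022 -0.17429  0.11508] [ 4.82  0.78 14.24] [0.46 0.34 0.88]
```

Emit:
{"api": "drive_tool", "payload": {"plan": [{"rx": 0, "ry": 0, "rz": 0, "x": 0.0015, "y": 0.0, "z": -0.0002, "fingers": 0}, {"rx": 0, "ry": 0, "rz": 0, "x": 0.004, "y": 0.0, "z": -0.0003, "fingers": 0}, {"rx": 0, "ry": 0, "rz": 0, "x": 0.007, "y": 0.0, "z": -0.0003, "fingers": 0}, {"rx": 0, "ry": 0, "rz": 0, "x": 0.0105, "y": 0.0, "z": -0.0004, "fingers": 0}, {"rx": 0, "ry": 0, "rz": 0, "x": 0.014, "y": 0.0, "z": -0.0004, "fingers": 0}, {"rx": 0, "ry": 0, "rz": 0, "x": 0.0175, "y": 0.0, "z": -0.0004, "fingers": 0}, {"rx": 0, "ry": 0, "rz": 0, "x": 0.021, "y": 0.0, "z": -0.0004, "fingers": 0}, {"rx": 0, "ry": 0, "rz": 0, "x": 0.0245, "y": 0.0, "z": -0.0004, "fingers": 0}]}}

```text
time: 24.42
ee_pos: [0.4457, -0.1755, 0.1151]
eef_rot: [-0.024, 1.0, -0.001, 0.004]
ft_force: [5.5, 0.7, 10.4]
width: 0.0005
```

```bash
python3 f.py; python3 - <<'E'
from h import *
c=viewer.camera('side');cv2.imwrite('pics/side10.png',cv2.resize(c['color'][60:240,200:420,::-1],None,fx=3.3,fy=3.3,interpolation=2))
c=viewer.camera('scene');cv2.imwrite('pics/sc10.png',cv2.resize(c['color'][200:400,200:440,::-1],None,fx=3,fy=3,interpolation=2))
W=cloud(c); h=masks(c); H,S,V=h[...,0],h[...,1],h[...,2]; X,Y,Z=W[...,0],W[...,1],W[...,2]
m=(H>50)&(H<90)&(S>80)&(X>.4)&(X<.7)&(Y<-.1)&(Z>.035)&(Z<.06); p=W[m]
if len(p)>10: print(len(p),np.median(p,0),cv2.minAreaRect((p[:,:2]*1000).astype(np.float32)))
E
```

```text
24.575 [ 0.44535 -0.17547  0.11509] [ 3.31  0.51 12.19] [0.39 0.18 0.54]
672 [ 0.51911955 -0.17523111  0.04460418] ((521.89794921875, -171.21749877929688), (73.50588989257812, 46.15806579589844), 2.5188546180725098)
```

View pics/side10.png

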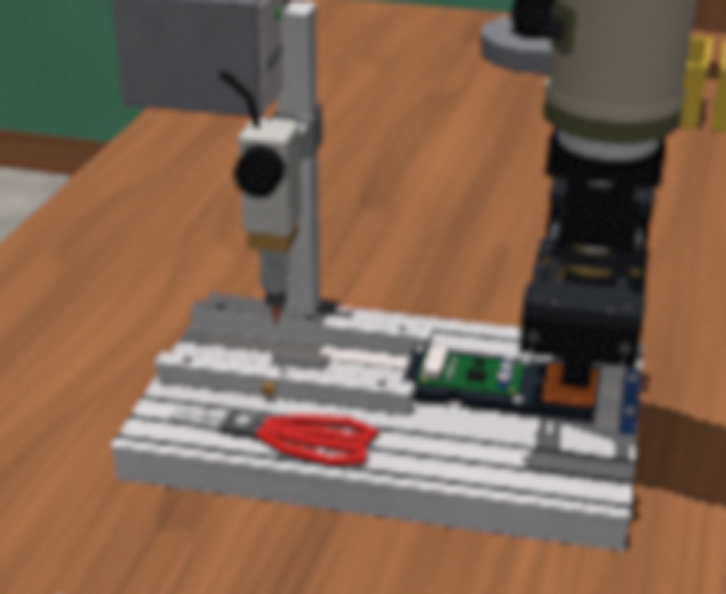

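View pics/sc10.png

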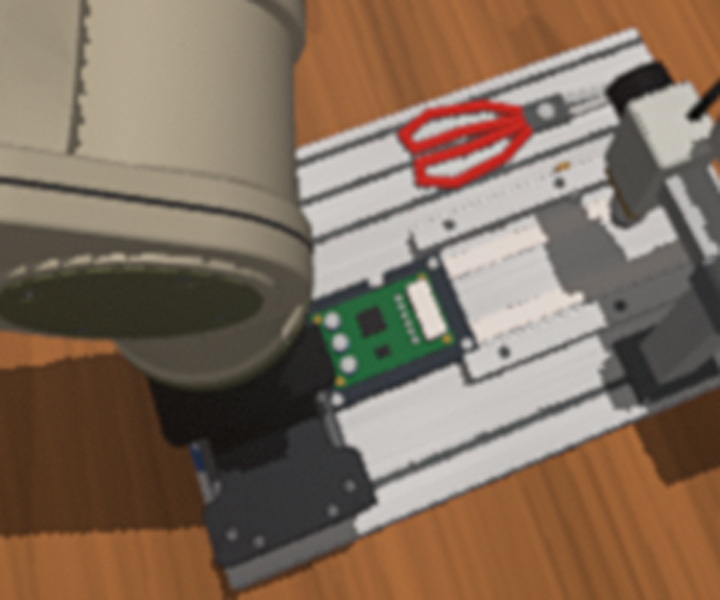

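About 16 mm remain to the stop; the board centre is at x ≈ 0.520. Continuing, slower near the end.

Emit:
{"api": "drive_tool", "payload": {"plan": [{"rx": 0, "ry": 0, "rz": 0, "x": 0.0015, "y": 0.0, "z": 0, "fingers": 0}, {"rx": 0, "ry": 0, "rz": 0, "x": 0.004, "y": 0.0, "z": 0, "fingers": 0}, {"rx": 0, "ry": 0, "rz": 0, "x": 0.0065, "y": 0.0, "z": 0, "fingers": 0}, {"rx": 0, "ry": 0, "rz": 0, "x": 0.009, "y": 0.0, "z": 0, "fingers": 0}, {"rx": 0, "ry": 0, "rz": 0, "x": 0.011, "y": 0.0, "z": 0, "fingers": 0}, {"rx": 0, "ry": 0, "rz": 0, "x": 0.0125, "y": 0.0, "z": 0, "fingers": 0}, {"rx": 0, "ry": 0, "rz": 0, "x": 0.0135, "y": 0.0, "z": 0, "fingers": 0}]}}

```text
time: 25.55
ee_pos: [0.4323, -0.1761, 0.1151]
eef_rot: [-0.023, 1.0, -0.001, 0.004]
ft_force: [7.0, 0.2, 11.3]
width: 0.0001
```

Emit:
{"api": "drive_tool", "payload": {"plan": [{"rx": 0, "ry": 0, "rz": 0, "x": 0.0008, "y": 0.0, "z": 0, "fingers": 0}, {"rx": 0, "ry": 0, "rz": 0, "x": 0.0016, "y": 0.0, "z": 0, "fingers": 0}]}}

```text
time: 25.8
ee_pos: [0.4307, -0.1763, 0.1151]
eef_rot: [-0.023, 1.0, -0.001, 0.004]
ft_force: [6.1, 0.1, 10.8]
width: 0.0006
```

Emit:
{"api": "drive_tool", "payload": {"plan": [{"rx": 0, "ry": 0, "rz": 0, "x": 0.0008, "y": 0.0, "z": 0, "fingers": 0}, {"rx": 0, "ry": 0, "rz": 0, "x": 0.0012, "y": 0.0, "z": 0, "fingers": 0}]}}

```text
time: 26.05
ee_pos: [0.4295, -0.1763, 0.1151]
eef_rot: [-0.024, 1.0, -0.001, 0.004]
ft_force: [6.0, 0.8, 10.6]
width: 0.0005
```

```bash
python3 f.py
```

```text
26.2 [ 0.42942 -0.17632  0.11507] [ 5.71  0.33 11.84] [0.1  0.42 0.27]
```

Emit:
{"api": "drive_tool", "payload": {"plan": [{"rx": 0, "ry": 0, "rz": 0, "x": 0.0008, "y": 0.0, "z": 0, "fingers": 0}, {"rx": 0, "ry": 0, "rz": 0, "x": 0.0014, "y": 0.0, "z": 0, "fingers": 0}]}}

```text
time: 26.45
ee_pos: [0.4284, -0.1763, 0.1151]
eef_rot: [-0.024, 1.0, -0.001, 0.004]
ft_force: [8.4, 1.0, 7.9]
width: 0.0008
```

Emit:
{"api": "drive_tool", "payload": {"plan": [{"rx": 0, "ry": 0, "rz": 0, "x": 0.0008, "y": 0.0, "z": 0, "fingers": 0}, {"rx": 0, "ry": 0, "rz": 0, "x": 0.0012, "y": 0.0, "z": 0, "fingers": 0}]}}

```text
time: 26.7
ee_pos: [0.4273, -0.1763, 0.1151]
eef_rot: [-0.024, 1.0, -0.001, 0.004]
ft_force: [8.4, -0.7, 8.6]
width: 0.0001
```

```bash
python3 f.py;  python3 - <<'E'
from h import *
c=viewer.camera('wrist');cv2.imwrite('pics/w11.png',c['color'][:,:,::-1])
c=viewer.camera('scene')
W=cloud(c); h=masks(c); H,S,V=h[...,0],h[...,1],h[...,2]; X,Y,Z=W[...,0],W[...,1],W[...,2]
m=(H>50)&(H<90)&(S>80)&(X>.4)&(X<.7)&(Y<-.1)&(Z>.035)&(Z<.06); p=W[m]
if len(p)>10: print(len(p),np.median(p,0),cv2.minAreaRect((p[:,:2]*1000).astype(np.float32)))
E
```

```text
26.85 [ 0.42734 -0.17632  0.11513] [8.28 0.15 8.66] [0.29 0.73 0.27]
731 [ 0.49997058 -0.17584362  0.04446865] ((504.8296203613281, -172.04519653320312), (73.89765167236328, 46.34476852416992), 2.5907645225524902)
```

View pics/w11.png

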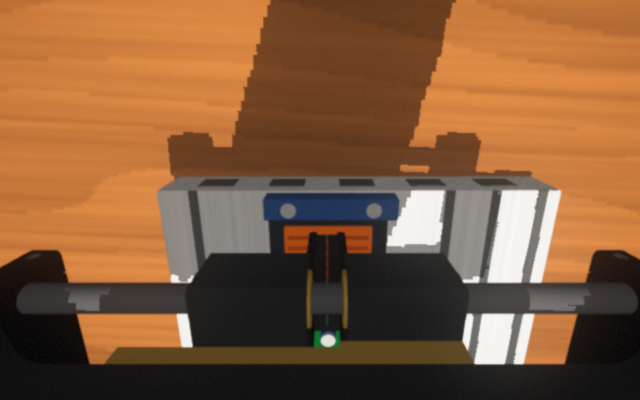

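The pallet's front edge meets the blue stop: Fx jumped to 8.4 N, and the board has moved about 148 mm in total. Next I lift off straight up and open the fingers.

Emit:
{"api": "drive_tool", "payload": {"plan": [{"rx": 0, "ry": 0, "rz": 0, "x": 0, "y": 0.0, "z": -0.002, "fingers": 0}, {"rx": 0, "ry": 0, "rz": 0, "x": 0, "y": 0.0, "z": -0.01, "fingers": 0}, {"rx": 0, "ry": 0, "rz": 0, "x": -0.01, "y": 0.0, "z": -0.03, "fingers": 0.5}, {"rx": 0, "ry": 0, "rz": 0, "x": -0.03, "y": 0.0, "z": -0.05, "fingers": 1}, {"rx": 0, "ry": 0, "rz": 0, "x": -0.05, "y": 0.0, "z": -0.05, "fingers": 1}, {"rx": 0, "ry": 0, "rz": 0, "x": -0.054, "y": 0.0, "z": -0.05, "fingers": 1}, {"rx": 0, "ry": 0, "rz": 0, "x": -0.054, "y": 0.0, "z": -0.05, "fingers": 1}]}}

```text
time: 27.82
ee_pos: [0.4768, -0.1734, 0.1623]
eef_rot: [-0.023, 1.0, 0.0, -0.001]
ft_force: [0.1, -0.1, 0.2]
width: 0.0423
```

```bash
python3 f.py;  python3 w.py w12; python3 - <<'E'
from h import *
c=viewer.camera('scene'); cv2.imwrite('pics/sc12.png',cv2.resize(c['color'][200:400,200:440,::-1],None,fx=3,fy=3,interpolation=2))
W=cloud(c); h=masks(c); H,S,V=h[...,0],h[...,1],h[...,2]; X,Y,Z=W[...,0],W[...,1],W[...,2]
m=(H>50)&(H<90)&(S>80)&(X>.4)&(X<.7)&(Y<-.1)&(Z>.035)&(Z<.06); p=W[m]
if len(p)>10: print(len(p),np.median(p,0),cv2.minAreaRect((p[:,:2]*1000).astype(np.float32)))
E
```

```text
27.975 [ 0.47677 -0.17362  0.16254] [-0.28 -0.42  0.05] [0.21 0.41 0.23]
27.975 [ 0.4768 -0.1736  0.1625] [-0.39  0.08  0.16] [[-0.9989, -0.0461, -0.0008], [-0.0461, 0.9989, 0.0001], [0.0008, 0.0001, -1.0]]
pad 1700 [ 0.4294949  -0.17729102  0.04570976] ((432.50762939453125, -176.22579956054688), (33.47173309326172, 43.69205856323242), 2.653510332107544)
blue 1643 [ 0.40654473 -0.17586521  0.04268572] ((438.71820068359375, -174.5895538330078), (74.75033569335938, 67.88534545898438), 2.5692861080169678)
29 [ 0.5396927  -0.18940546  0.04371706] ((539.72314453125, -183.3521270751953), (24.928373336791992, 11.882867813110352), 61.20289993286133)
```

View pics/w12.png

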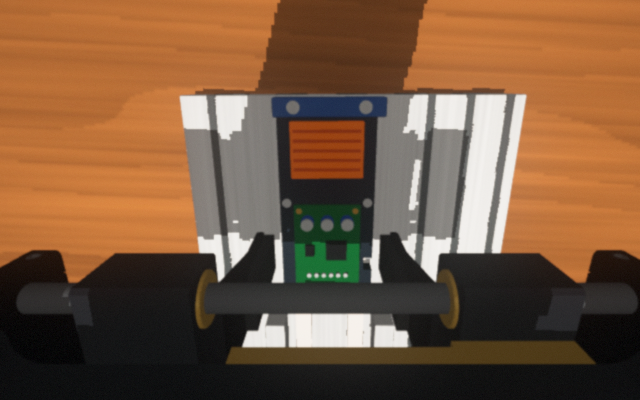

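View pics/sc12.png

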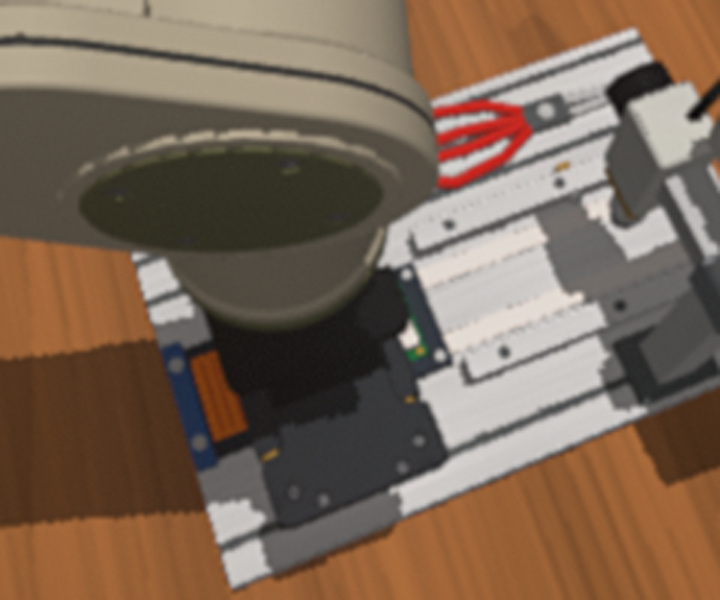

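Pallet is flush on the stop and straight: pad centre x ≈ 0.4325, so pallet centre ≈ (0.4825,-0.1735). I'll open fully, then lower so the fingertips sit about 3 mm above the bed.

Emit:
{"api": "drive_tool", "payload": {"plan": [{"rx": 0, "ry": 0, "rz": 0, "x": -0.006, "y": 0, "z": 0, "fingers": 1}, {"rx": 0, "ry": 0, "rz": 0, "x": -0.006, "y": 0, "z": 0, "fingers": 1}, {"rx": 0, "ry": 0, "rz": 0, "x": -0.006, "y": 0, "z": 0, "fingers": 1}, {"rx": 0, "ry": 0, "rz": 0, "x": -0.006, "y": 0, "z": 0, "fingers": 1}, {"rx": 0, "ry": 0, "rz": 0, "x": -0.006, "y": 0, "z": 0.01, "fingers": 1}, {"rx": 0, "ry": 0, "rz": 0, "x": -0.006, "y": 0, "z": 0.02, "fingers": 1}, {"rx": 0, "ry": 0, "rz": 0, "x": -0.006, "y": 0, "z": 0.03, "fingers": 1}, {"rx": 0, "ry": 0, "rz": 0, "x": -0.006, "y": 0, "z": 0.04, "fingers": 1}, {"rx": 0, "ry": 0, "rz": 0, "x": -0.006, "y": 0, "z": 0.05, "fingers": 1}, {"rx": 0, "ry": 0, "rz": 0, "x": -0.006, "y": 0, "z": 0.055, "fingers": 1}, {"rx": 0, "ry": 0, "rz": 0, "x": -0.006, "y": 0, "z": 0.059, "fingers": 1}, {"rx": 0, "ry": 0, "rz": 0, "x": -0.006, "y": 0, "z": 0.059, "fingers": 1}]}}

```text
time: 29.58
ee_pos: [0.4836, -0.1732, 0.1037]
eef_rot: [-0.023, 1.0, 0.0, -0.0]
ft_force: [-0.3, 0.6, -0.4]
width: 0.0868
```

```bash
python3 f.py;  python3 w.py w13; python3 -c "
from h import *
c=viewer.camera('side');cv2.imwrite('pics/side13.png',cv2.resize(c['color'][60:240,220:440,::-1],None,fx=3.3,fy=3.3,interpolation=2))"
```

```text
29.725 [ 0.48377 -0.17324  0.10406] [-0.25  0.02 -0.35] [0.31 0.27 0.15]
29.725 [ 0.4838 -0.1732  0.1041] [-0.14 -0.02 -0.47] [[-0.9989, -0.0465, 0.0006], [-0.0465, 0.9989, -0.0002], [-0.0006, -0.0002, -1.0]]
pad 4673 [ 0.4302049  -0.17636838  0.04572077] ((432.38531494140625, -176.23141479492188), (34.39788818359375, 44.5545768737793), 2.4123663902282715)
blue 3570 [ 0.40683153 -0.17553449  0.04273306] ((439.98040771484375, -174.29092407226562), (77.54716491699219, 68.2530288696289), 2.6481099128723145)
```

View pics/side13.png

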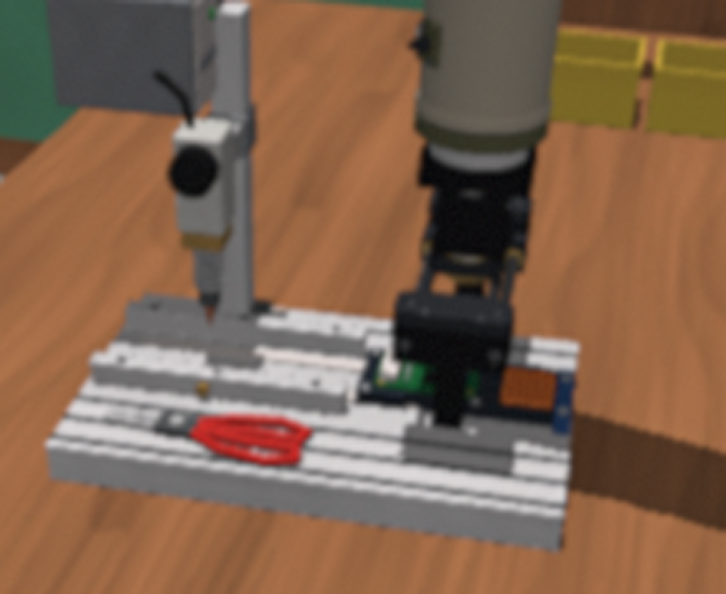

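View pics/w13.png

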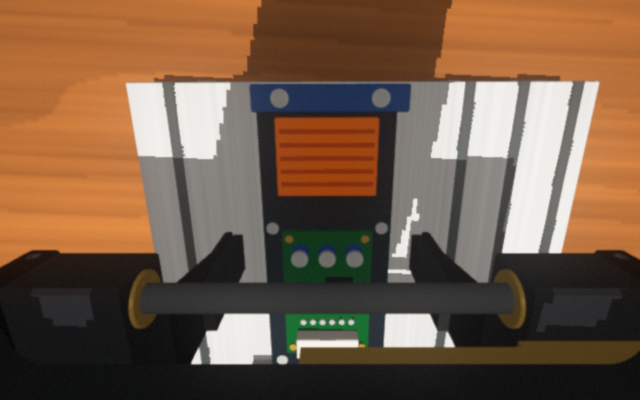

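Fingers straddle the long sides evenly, clear of the board. I'm lowering 1 mm more and gripping with 40 N.

Emit:
{"api": "drive_tool", "payload": {"plan": [{"rx": 0, "ry": 0, "rz": 0, "x": 0, "y": 0, "z": 0.001, "fingers": 1}, {"rx": 0, "ry": 0, "rz": 0, "x": 0, "y": 0, "z": 0.001, "fingers": 0.72}, {"rx": 0, "ry": 0, "rz": 0, "x": 0, "y": 0, "z": 0.001, "fingers": 0.6}, {"rx": 0, "ry": 0, "rz": 0, "x": 0, "y": 0, "z": 0.001, "fingers": 0.5}, {"rx": 0, "ry": 0, "rz": 0, "x": 0, "y": 0, "z": 0.001, "fingers": 0.5}, {"rx": 0, "ry": 0, "rz": 0, "x": 0, "y": 0, "z": 0.001, "fingers": 0.5}], "squeeze": 40}}

```text
time: 30.58
ee_pos: [0.4836, -0.1732, 0.1028]
eef_rot: [-0.023, 1.0, 0.0, 0.0]
ft_force: [0.0, -0.3, -0.6]
width: 0.0612
```

```bash
python3 f.py; python3 -c "
from bench import *;print(monitor.read_state()['width'])"
```

```text
30.725 [ 0.4836  -0.17317  0.10277] [0.28 0.23 0.37] [0.41 0.29 0.4 ]
0.06130975257235896
```

Width is 61.3 mm, so the pallet is held. Lifting slowly.

Emit:
{"api": "drive_tool", "payload": {"plan": [{"rx": 0, "ry": 0, "rz": 0, "x": 0, "y": 0, "z": -0.002, "fingers": 0.5}, {"rx": 0, "ry": 0, "rz": 0, "x": 0, "y": 0, "z": -0.006, "fingers": 0.5}, {"rx": 0, "ry": 0, "rz": 0, "x": 0, "y": 0, "z": -0.012, "fingers": 0.5}, {"rx": 0, "ry": 0, "rz": 0, "x": 0, "y": 0, "z": -0.02, "fingers": 0.5}, {"rx": 0, "ry": 0, "rz": 0, "x": 0, "y": 0, "z": -0.03, "fingers": 0.5}, {"rx": 0, "ry": 0, "rz": 0, "x": 0, "y": 0, "z": -0.04, "fingers": 0.5}, {"rx": 0, "ry": 0, "rz": 0, "x": 0, "y": 0, "z": -0.045, "fingers": 0.5}, {"rx": 0, "ry": 0, "rz": 0, "x": 0, "y": 0, "z": -0.045, "fingers": 0.5}]}}

```text
time: 31.72
ee_pos: [0.4837, -0.1733, 0.1482]
eef_rot: [-0.023, 1.0, -0.0, 0.0]
ft_force: [0.1, 0.4, -4.6]
width: 0.0614
```

```bash
python3 f.py; python3 - <<'E'
from h import *
s=monitor.read_state();print(s['width'],s['torque'])
c=viewer.camera('side');cv2.imwrite('pics/side14.png',cv2.resize(c['color'][60:240,220:440,::-1],None,fx=3.3,fy=3.3,interpolation=2))
c=viewer.camera('wrist');cv2.imwrite('pics/w14.png',c['color'][:,:,::-1]);W=cloud(c)
h=masks(c);H,S,V=h[...,0],h[...,1],h[...,2]
m=(H>3)&(H<18)&(S>190)&(V>100)&(W[...,2]>.06)&(W[...,2]<.13); m=cv2.erode(m.astype(np.uint8),np.ones((3,3)))>0
p=W[m]; A=np.c_[p[:,:2]-p[:,:2].mean(0),np.ones(len(p))]; print(len(p),p.mean(0),np.linalg.lstsq(A,p[:,2],rcond=None)[0],cv2.minAreaRect((p[:,:2]*1000).astype(np.float32)))
E
```

```text
31.875 [ 0.48336 -0.17313  0.14742] [-0.19 -0.86 -3.2 ] [0.9  0.3  0.19]
0.061612297472340885 [ 0.0887705  -0.01210796  0.00992101]
7497 [ 0.43136179 -0.17613327  0.09039604] [ 0.00020332 -0.00102129  0.09039604] ((432.1148376464844, -176.10467529296875), (35.11619567871094, 44.89150619506836), 2.9238357543945312)
```

View pics/side14.png

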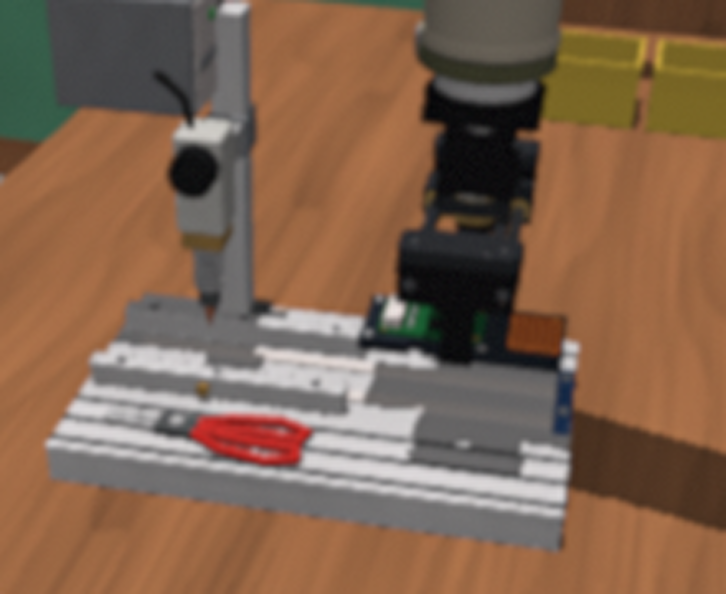

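View pics/w14.png

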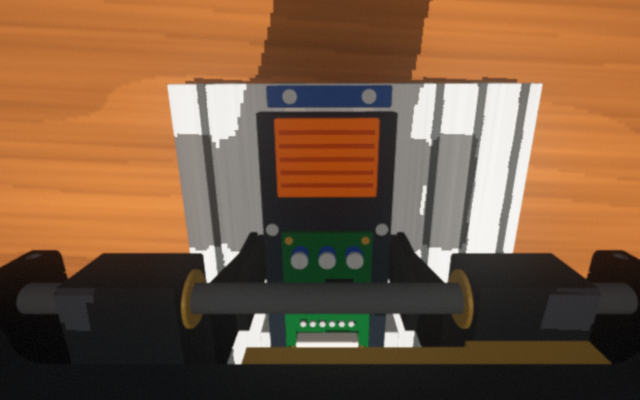

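Pallet is lifted and level (pad plane slope < 0.002), and its underside is 70 mm below the TCP. I'll raise it, carry in +y first and then over the tray, turning -8.6° to match the tray.

Emit:
{"api": "drive_tool", "payload": {"plan": [{"rx": 0, "ry": 0, "rz": 0, "x": 0, "y": 0, "z": -0.01, "fingers": 0.5}, {"rx": 0, "ry": 0, "rz": 0, "x": 0, "y": 0.005, "z": -0.025, "fingers": 0.5}, {"rx": 0, "ry": 0, "rz": 0, "x": 0, "y": 0.02, "z": -0.04, "fingers": 0.5}, {"rx": 0, "ry": 0, "rz": 0, "x": 0, "y": 0.045, "z": -0.05, "fingers": 0.5}, {"rx": 0, "ry": 0, "rz": 0.003, "x": 0, "y": 0.075, "z": -0.05, "fingers": 0.5}, {"rx": 0, "ry": 0, "rz": 0.006, "x": -0.01, "y": 0.105, "z": -0.05, "fingers": 0.5}, {"rx": 0, "ry": 0, "rz": 0.009, "x": -0.025, "y": 0.135, "z": -0.05, "fingers": 0.5}, {"rx": 0, "ry": 0, "rz": 0.012, "x": -0.045, "y": 0.165, "z": -0.05, "fingers": 0.5}, {"rx": 0, "ry": 0, "rz": 0.015, "x": -0.065, "y": 0.195, "z": -0.05, "fingers": 0.5}, {"rx": 0, "ry": 0, "rz": 0.018, "x": -0.085, "y": 0.22, "z": -0.05, "fingers": 0.5}, {"rx": 0, "ry": 0, "rz": 0.021, "x": -0.1, "y": 0.24, "z": -0.05, "fingers": 0.5}, {"rx": 0, "ry": 0, "rz": 0.024, "x": -0.11, "y": 0.255, "z": -0.05, "fingers": 0.5}]}}

```text
time: 33.48
ee_pos: [0.5817, 0.0892, 0.1989]
eef_rot: [0.052, 0.999, 0.0, 0.0]
ft_force: [-0.3, 0.3, -3.7]
width: 0.0615
```

```bash
python3 f.py; python3 - <<'E'
from h import *
s=monitor.read_state();print(s['width'],s['joint_positions'].round(2),Rotation.from_quat(s["eef_rot"]).as_matrix().round(4).tolist())
E
```

```text
33.625 [0.58134 0.08839 0.19851] [-0.07  0.7  -3.35] [0.68 0.9  0.44]
0.06186020254036083 [-0.02  0.33 -0.25  1.67  0.09  1.15  1.18] [[-0.9948, 0.1016, 0.0005], [0.1016, 0.9948, 0.0006], [-0.0004, 0.0006, -1.0]]
```

Emit:
{"api": "drive_tool", "payload": {"plan": [{"rx": 0, "ry": 0, "rz": 0, "x": -0.003, "y": 0.01, "z": 0, "fingers": 0.5}, {"rx": 0, "ry": 0, "rz": 0, "x": -0.009, "y": 0.035, "z": 0, "fingers": 0.5}, {"rx": 0, "ry": 0, "rz": 0, "x": -0.016, "y": 0.065, "z": 0, "fingers": 0.5}, {"rx": 0, "ry": 0, "rz": 0, "x": -0.023, "y": 0.09, "z": 0, "fingers": 0.5}, {"rx": 0, "ry": 0, "rz": 0, "x": -0.028, "y": 0.108, "z": 0, "fingers": 0.5}, {"rx": 0, "ry": 0, "rz": 0, "x": -0.028, "y": 0.113, "z": 0.01, "fingers": 0.5}, {"rx": 0, "ry": 0, "rz": 0, "x": -0.028, "y": 0.113, "z": 0.025, "fingers": 0.5}, {"rx": 0, "ry": 0, "rz": 0, "x": -0.028, "y": 0.113, "z": 0.045, "fingers": 0.5}, {"rx": 0, "ry": 0, "rz": 0, "x": -0.028, "y": 0.113, "z": 0.06, "fingers": 0.5}, {"rx": 0, "ry": 0, "rz": 0, "x": -0.028, "y": 0.113, "z": 0.07, "fingers": 0.5}, {"rx": 0, "ry": 0, "rz": 0, "x": -0.028, "y": 0.113, "z": 0.07, "fingers": 0.5}]}}

```text
time: 35.0
ee_pos: [0.6208, 0.1959, 0.1268]
eef_rot: [0.052, 0.999, -0.0, -0.001]
ft_force: [-0.2, 0.2, -3.3]
width: 0.0615
```

```bash
python3 f.py; python3 - <<'E'
from h import *
c=viewer.camera('side');cv2.imwrite('pics/side15.png',cv2.resize(c['color'][180:380,130:390,::-1],None,fx=3,fy=3,interpolation=2))
c=viewer.camera('wrist');cv2.imwrite('pics/w15.png',c['color'][:,:,::-1])
E
```

```text
35.15 [0.62163 0.19627 0.12852] [-0.01 -0.07 -3.41] [0.42 0.28 0.13]
```

View pics/side15.png

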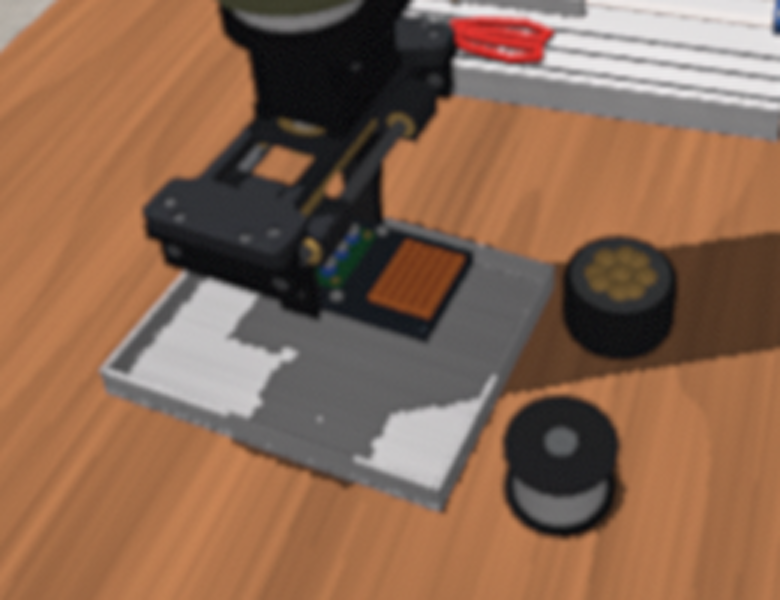

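View pics/w15.png

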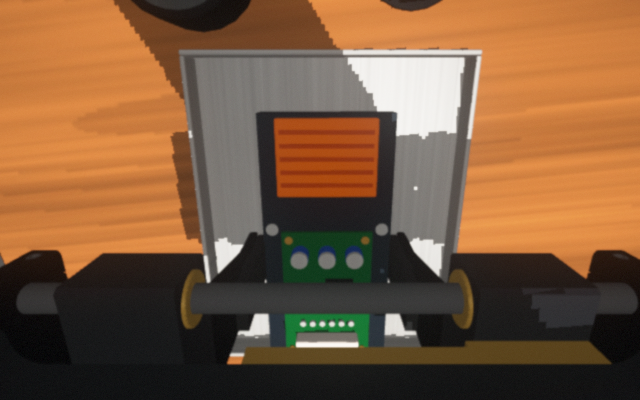

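Pallet is centred over and aligned with the tray, with the underside about 55 mm above the floor. Lowering, slow at the end.

Emit:
{"api": "drive_tool", "payload": {"plan": [{"rx": 0, "ry": 0, "rz": 0, "x": 0, "y": 0, "z": 0.01, "fingers": 0.5}, {"rx": 0, "ry": 0, "rz": 0, "x": 0, "y": 0, "z": 0.02, "fingers": 0.5}, {"rx": 0, "ry": 0, "rz": 0, "x": 0, "y": 0, "z": 0.03, "fingers": 0.5}, {"rx": 0, "ry": 0, "rz": 0, "x": 0, "y": 0, "z": 0.04, "fingers": 0.5}, {"rx": 0, "ry": 0, "rz": 0, "x": 0, "y": 0, "z": 0.046, "fingers": 0.5}, {"rx": 0, "ry": 0, "rz": 0, "x": 0, "y": 0, "z": 0.05, "fingers": 0.5}, {"rx": 0, "ry": 0, "rz": 0, "x": 0, "y": 0, "z": 0.052, "fingers": 0.5}, {"rx": 0, "ry": 0, "rz": 0, "x": 0, "y": 0, "z": 0.052, "fingers": 0.5}]}}

```text
time: 36.25
ee_pos: [0.6213, 0.1962, 0.0759]
eef_rot: [0.052, 0.999, 0.0, 0.0]
ft_force: [-0.1, 1.1, -4.0]
width: 0.0614
```

```bash
python3 f.py
```

```text
36.4 [0.6214  0.19618 0.07612] [ 0.14 -0.09 -3.83] [0.47 0.18 0.56]
```

Emit:
{"api": "drive_tool", "payload": {"plan": [{"rx": 0, "ry": 0, "rz": 0, "x": 0, "y": 0, "z": 0.001, "fingers": 0.5}, {"rx": 0, "ry": 0, "rz": 0, "x": 0, "y": 0, "z": 0.002, "fingers": 0.5}, {"rx": 0, "ry": 0, "rz": 0, "x": 0, "y": 0, "z": 0.002, "fingers": 0.5}]}}

```text
time: 36.78
ee_pos: [0.6212, 0.1961, 0.0738]
eef_rot: [0.052, 0.999, 0.0, 0.0]
ft_force: [-0.2, 0.3, -2.1]
width: 0.0616
```

```bash
python3 f.py
```

```text
36.925 [0.62126 0.19613 0.07386] [ 0.41  0.25 -1.82] [0.24 0.44 0.34]
```

Floor contact is starting. Another 0.4 mm, then release.

Emit:
{"api": "drive_tool", "payload": {"plan": [{"rx": 0, "ry": 0, "rz": 0, "x": 0, "y": 0, "z": 0.0004, "fingers": 0.5}, {"rx": 0, "ry": 0, "rz": 0, "x": 0, "y": 0, "z": 0.0004, "fingers": 0.5}]}}

```text
time: 37.17
ee_pos: [0.6213, 0.1961, 0.0738]
eef_rot: [0.052, 0.999, 0.0, 0.0]
ft_force: [-3.1, -1.7, 4.4]
width: 0.0613
```

```bash
python3 f.py
```

```text
37.325 [0.62129 0.19614 0.07386] [-3.93 -1.73  5.52] [0.21 0.25 0.23]
```

Pallet is firmly on the floor. Opening, then rising straight up.

Emit:
{"api": "drive_tool", "payload": {"plan": [{"rx": 0, "ry": 0, "rz": 0, "x": 0, "y": 0, "z": 0, "fingers": 0.72}, {"rx": 0, "ry": 0, "rz": 0, "x": 0, "y": 0, "z": 0, "fingers": 0.8}, {"rx": 0, "ry": 0, "rz": 0, "x": 0, "y": 0, "z": 0, "fingers": 0.95}, {"rx": 0, "ry": 0, "rz": 0, "x": 0, "y": 0, "z": 0, "fingers": 1}, {"rx": 0, "ry": 0, "rz": 0, "x": 0, "y": 0, "z": 0, "fingers": 1}, {"rx": 0, "ry": 0, "rz": 0, "x": 0, "y": 0, "z": -0.005, "fingers": 1}]}}

```text
time: 38.08
ee_pos: [0.621, 0.1961, 0.0782]
eef_rot: [0.052, 0.999, -0.0, -0.0]
ft_force: [0.3, -0.4, 0.4]
width: 0.0866
```

```bash
python3 f.py; python3 -c "
from h import *
print(monitor.read_state()['width'])
c=viewer.camera('wrist');cv2.imwrite('pics/w16.png',c['color'][:,:,::-1])"
```

```text
38.225 [0.62149 0.19627 0.07891] [0.19 0.07 0.66] [0.15 0.03 0.33]
0.08686213700525892
```

View pics/w16.png

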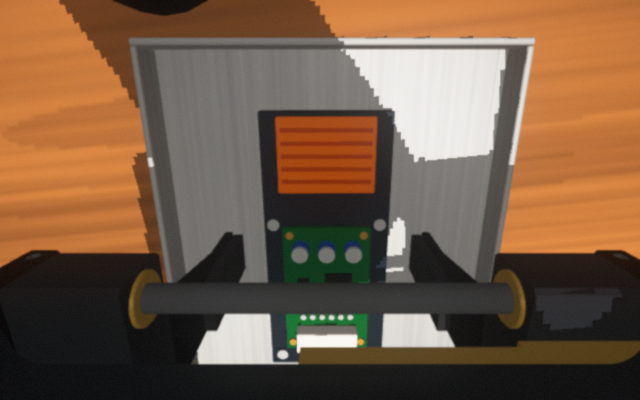

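Released, with the pallet flat in the tray. Rising clear.

Emit:
{"api": "drive_tool", "payload": {"plan": [{"rx": 0, "ry": 0, "rz": 0, "x": 0, "y": 0, "z": -0.01, "fingers": 1}, {"rx": 0, "ry": 0, "rz": 0, "x": 0, "y": 0, "z": -0.025, "fingers": 1}, {"rx": 0, "ry": 0, "rz": 0, "x": 0, "y": 0, "z": -0.05, "fingers": 1}, {"rx": 0, "ry": 0, "rz": 0, "x": 0, "y": 0, "z": -0.08, "fingers": 1}, {"rx": 0, "ry": 0, "rz": 0, "x": 0, "y": 0, "z": -0.11, "fingers": 1}, {"rx": 0, "ry": 0, "rz": 0, "x": 0, "y": 0, "z": -0.13, "fingers": 1}, {"rx": 0, "ry": 0, "rz": 0, "x": 0, "y": 0, "z": -0.13, "fingers": 1}, {"rx": 0, "ry": 0, "rz": 0, "x": 0, "y": 0, "z": -0.13, "fingers": 1}]}}

```text
time: 39.28
ee_pos: [0.6208, 0.1959, 0.2073]
eef_rot: [0.052, 0.999, -0.0, -0.001]
ft_force: [0.4, 0.1, -0.5]
width: 0.0871
```

```bash
python3 f.py; python3 - <<'E'
from h import *
for n in ['side','wrist']:
    c=viewer.camera(n);cv2.imwrite(f'pics/{n}17.png',c['color'][:,:,::-1]);W=cloud(c)
    h=masks(c);H,S,V=h[...,0],h[...,1],h[...,2]
    m=(H>3)&(H<18)&(S>190)&(V>100)&(W[...,2]>.008)&(W[...,2]<.03)&(W[...,1]>.1)&(W[...,1]<.3)&(W[...,0]>.5)&(W[...,0]<.66); m=cv2.erode(m.astype(np.uint8),np.ones((3,3)))>0
    p=W[m]
    if len(p)>20:
        A=np.c_[p[:,:2]-p[:,:2].mean(0),np.ones(len(p))]; print(n,len(p),p.mean(0),np.linalg.lstsq(A,p[:,2],rcond=None)[0],cv2.minAreaRect((p[:,:2]*1000).astype(np.float32)))
    for l in ["snips","reel","cleaner","pallet_mid","tray_in"]: print(n,l,[(np.round(x["centre"],3),x["confidence"]) for x in nets.find_in(l,n)[:1]])
E
```

```text
39.425 [0.62075 0.19593 0.20707] [ 0.31 -0.06 -0.22] [0.37 0.26 0.6 ]
side 303 [0.5674816  0.20267928 0.01735635] [-0.00788321  0.0041531   0.01735635] ((567.1284790039062, 202.33999633789062), (40.35837936401367, 29.58969497680664), 84.27408599853516)
side snips [(array([ 0.615, -0.071,  0.037]), 0.92)]
side reel [(array([0.472, 0.268, 0.037]), 0.74)]
side cleaner [(array([0.468, 0.16 , 0.042]), 0.86)]
side pallet_mid [(array([0.612, 0.204, 0.016]), 0.65)]
side tray_in [(array([0.618, 0.225, 0.   ]), 0.81)]
wrist 2161 [0.57031236 0.20056981 0.0168538 ] [-0.00170775 -0.0004603   0.0168538 ] ((570.640869140625, 200.46282958984375), (43.511268615722656, 33.52986145019531), 84.00080871582031)
wrist snips [(array([0.61 , 0.196, 0.011]), 0.29)]
wrist reel [(array([0.496, 0.253, 0.035]), 0.8)]
wrist cleaner [(array([0.488, 0.146, 0.039]), 0.63)]
wrist pallet_mid [(array([0.615, 0.199, 0.016]), 0.97)]
wrist tray_in [(array([0.604, 0.204, 0.005]), 0.56)]
```

View pics/side17.png

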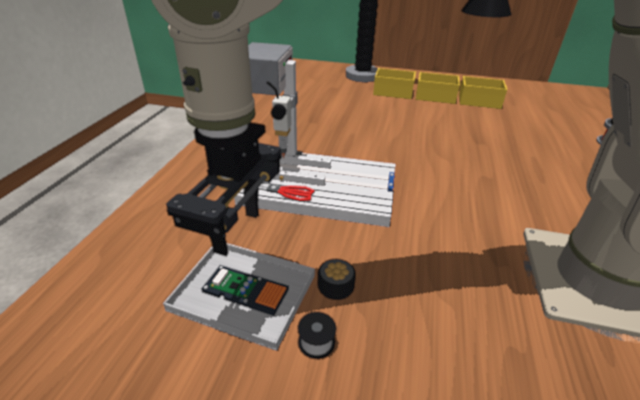

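The pallet lies flat in the tray: pad top is at z ≈ 0.017, against 0.016 expected. The pad is at (0.570,0.2005), which puts the pallet centre at about (0.620,0.195), within about 4 mm of the tray centre. The arm is clear and the other items haven't moved. Handing in.

```bash
python3 -c "
from bench import workorder
print(workorder.close_job())"
```

```text
the job is handed in; nothing more can be done
None
```

The pallet is in the cooling tray and the job is handed in at about 40 s of the 72 s allowed; no verdict was reported.

**Pull:** I pressed the finger pad with at most about 15 N and pulled the pallet past its spring catch. Pull force peaked at about 12 N, and the highest combined push and pull I read was about 18 N. The forces are wrist readings taken between moves, with about ±0.5 N of noise, so short peaks between readings were not seen. The pallet came to rest against the blue stop: the pull force jumped to 8.4 N, and the images showed about 148 mm of travel against 147 mm expected.

**Placing:** I gripped it across its long sides at 40 N and lifted it level. It was lowered onto the tray floor until contact showed, then released.

**Last checks:**
- **Pallet position:** its centre is about (0.620, 0.195), roughly 4 mm from the measured tray centre.
- **Flatness:** pad slope was under 0.002 rad in the wrist camera and about 0.009 rad in the coarser side camera. Pad-top height was 17 mm against 16 mm expected.
- **Other items:** in the side view the snips, reel and cleaner were within 4 mm of where they started.
- **Arm:** it is clear of everything, with forces at zero.

**What disagreed:**
- **Camera positions:** the side and scene cameras differed by up to about 8 mm in x on small items such as the pad and stop. I used the wrist camera for the close work.
- **Wrist-camera detections:** the network placed the reel and cleaner about 20 mm off and reported snips in the tray at low confidence (0.29). I took these as partial or false views, because the side view contradicts them.
- **First move:** my first move command was refused by the interface and had no effect.

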